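Gauge the windlass socket casting with a radius leaf

TASK

Take from the rack the radius leaf that matches the black windlass socket casting (the medium one of the three). Holding it upright, seat its rounded corner fully and gently in the fillet between the casting's foot and its upright side so that it bears on both the foot and the side without rocking, and hold it there about a second; then seat its hollow corner the same way over the casting's rounded top shoulder, bearing on both the top and the side. Stand the leaf back in its own slot, let go, and leave the other leaves and the things on the shelf alone.

Things in the scene. Friction and masses are not known exactly. Their poses are not given: they have to be found in the camera images.
- leaf_medium_mid (a point): centre of the medium radius leaf, the one that fits: upright aluminium plate 100 mm wide (its y), 70 mm tall (its z), 8 mm thick (its x), 0.12 to 0.21 kg, standing in a rack slot. The point is 35 mm above its bottom edge. Lower +y corner: rounded nose. Lower -y corner: hollow notch. Grip it across its thickness near the top
- leaf_medium_nose (a point): centre of the arc of the medium leaf's nose, its convex lower +y corner of radius 16 mm: 34 mm towards +y and 19 mm down from the leaf's centre; same axes
- leaf_medium_notch (a point): centre of the arc of the medium leaf's notch: 40 mm towards -y and 25 mm down from the leaf's centre; same axes. The notch is cut 26 mm wide and 26 mm high from the lower -y corner; its inner corner is concave, radius 16 mm, with 10 mm of straight edge at each end of the arc
- leaf_medium: the medium leaf; origin in the middle of its 100 mm width at the height of its bottom edge, same axes
- leaf_small_mid (a point): centre of the small-radius leaf, same plate 100 x 70 x 8 mm but nose and notch of radius 10 mm; it does not fit
- leaf_large_mid (a point): centre of the large-radius leaf, same plate 100 x 70 x 8 mm but nose and notch of radius 24 mm; it does not fit
- rack: dark oak rack fixed to the shelf, 170 mm (its x) by 40 mm, origin at its underside. Three open-ended slots along its y, 62 mm apart in x, 11 mm wide, lips rounded; slot floors 12 mm, lips 34 mm above the shelf. The leaves stand in them in any order, y along the rack's y, centres 47 mm above the shelf, overhanging the rack at both ends
- casting: black cast iron windlass socket casting on a thin rubber pad fixed to the shelf, giving only 1 mm at 15 N; origin on the shelf under the middle of its upright boss (60 mm long in x, y -25 to +25 mm, top 68 mm up). Hold the leaf with its +y along the casting's +y: the nose goes into the fillet moving down and to +y, the notch goes over the shoulder moving down and to -y
- casting_foot: the casting's foot plate, its top 12 mm above the shelf, 70 mm long in x, from y -92 to +32 mm; same origin and axes as the casting
- casting_side: the upright faces of the casting's boss at y -25 and +25 mm, up to 52 mm above the shelf; same origin and axes as the casting; friction of leaf on casting 0.45 to 0.75
- casting_top: the top 16 mm of the boss: flat top 68 mm above the shelf, rounded shoulder on the +y edge, square edge set back 3 mm on the -y side; same origin and axes as the casting
- fillet (a point): centre of the arc of the concave fillet, radius 16 mm, that joins the foot's top to the boss's -y side: y -41 mm, z 28 mm from the casting's origin, same axes; the nose's arc centre meets it in y and z when seated
- shoulder (a point): centre of the arc of the convex rounded shoulder, radius 16 mm, on the +y top edge of the boss: y +9 mm, z 52 mm from the casting's origin, same axes; the notch's arc centre meets it in y and z when seated
- padlock_a: brass padlock lying on the shelf, 18 mm thick
- padlock_b: second brass padlock lying on the shelf, 18 mm thick
- float: green glass float, a ball 84 mm across with a flat underneath; fragile
- grease_cup: galvanised steel grease cup, 56 mm across, 50 mm tall, origin at its underside
- oil_bottle: amber glass oil bottle, 60 mm across, 150 mm tall, origin at its underside
- spanner: steel spanner lying on the shelf, 200 mm long
Not all that is in view belongs to the job. Leave any blue or green look-alike of the leaf_medium alone.

How it is judged (in metres and radians):
On the way, in this order (a step that is already met when the one before it is completed fails the run):
1. the medium leaf's rounded corner sits in the fillet, upright, bearing on the foot and on the upright side at once (contact force between leaf_medium and casting_foot above 1 N and contact force between leaf_medium and casting_side above 1 N and y of leaf_medium_nose in the frame of fillet between -0.003 and 0.003 m and z of leaf_medium_nose in the frame of fillet between -0.003 and 0.003 m and angle between leaf_medium's own z axis and vertical below 0.07 rad and angle between the y axis of leaf_medium and the y axis of casting, either way round below 0.12 rad), for 0.6 s.
2. the medium leaf's hollow corner sits over the rounded shoulder, upright, bearing on the top and on the upright side at once (contact force between leaf_medium and casting_top above 1 N and contact force between leaf_medium and casting_side above 1 N and y of leaf_medium_notch in the frame of shoulder between -0.003 and 0.003 m and z of leaf_medium_notch in the frame of shoulder between -0.003 and 0.003 m and angle between leaf_medium's own z axis and vertical below 0.07 rad and angle between the y axis of leaf_medium and the y axis of casting, either way round below 0.12 rad), for 0.6 s.
At the end, for the whole second after the job is handed in: The medium leaf stands at rest on the floor of the slot it came from, its centre within 15 mm of where it started and leaning less than 0.2 rad, with nothing holding it; the other two leaves are within 15 mm of where they started (distance of each of leaf_medium_mid, leaf_small_mid, leaf_large_mid from where it was at the start of the episode below 0.015 m and angle between leaf_medium's own z axis and vertical below 0.2 rad and linear speed of leaf_medium below 0.02 m/s); the robot touches nothing.
It fails at once if the leaf is pressed on the casting with more than 20 N (contact force between leaf_medium and casting above 20 N).
It fails at once if another leaf is taken from its slot (distance of any of leaf_small_mid, leaf_large_mid from where it was at the start of the episode above 0.03 m).
It fails at once if a padlock, the float, the grease cup, the oil bottle or the spanner is pushed about (distance of any of padlock_a, padlock_b, float, grease_cup, oil_bottle, spanner from where it was at the start of the episode above 0.02 m).
It also fails if it takes over 72 s, if anything falls off the work surface, if the arm or the gripper's body presses on something with over 40 N, if the wrist force passes 120 N, or if a joint passes its speed limit or range.

ROBOT

A 6-joint arm with a two-finger parallel gripper is mounted at the origin on the work surface. World frame = base frame: x ahead of the robot, y to its left, z up, the work surface at z = 0. Lengths are in m, angles in degrees, forces in N, time in s.
With the tool pointing down it reaches from about 0.3 to 0.75 m from the base axis. Payload 8.5 kg.
Tool frame: the origin (TCP) lies midway between the tips of the shut fingers; the grasp point (between the pads) lies 19 mm behind it; z points along the fingers, y is the direction in which the jaws open and shut (so a half turn about z gives the same grasp; the last joint's range is limited). The gripper opens to 85 mm and grips with 20 to 120 N. Pads are 22 mm wide; open, the fingers measure 114 mm over their backs; the gripper's body (76 mm by 85 mm) begins 54 mm behind the grasp point. The pads swing forward as they close: fully open they stand 13 mm farther back than shut.
Start: joints at [-79.143, 21.807, 74.336, -0, 83.858, -12.336], TCP at [0.217, -0.506, 0.231] pointing down, gripper open.
Joint ranges: [-178.18, 178.18], [-50.72, 133.34], [12.68, 142.11], [-81.47, 261.47], [9.98, 163.14], [-165.26, 165.26]. Speed limits (degrees/s): [136.94, 136.94, 180, 180, 180, 180].

INTERFACE

Orientations are given as a 3x3 rotation matrix whose columns are the frame's x, y, z axes.
In Python, from rig import status, eyes, env gives the robot as it stands. The module is installed in compiled form; this text tells all that it offers.
- The arm moves only by the tool play_rows, never from a script. Its argument "targets" is text: rows parted by semicolons, each of 5 numbers parted by spaces: the shift along the tool's x, y, z in m, then the turn about the tool's z in rad, then the closure, from 0 (fully open) to 1 (shut). A call has 1 to 5 rows; each row is the pose to reach, as a shift and turn from the pose commanded when the call began, along the tool's axes at that moment; what a row does not reach only later rows make up. A row lasts 1/10 s, in which the tool goes at most 50 mm and 8.59 degrees, less where a joint would pass 70% of its speed; a pose out of reach is approached as far as the arm can. A call with a gripper value outside its range is refused whole. The fingers move at their own pace and stop on an object; "force" is the grip in N (left out, the last holds). Time passes only in rows, so rows that repeat a pose let the fingers close. It gives the time, the measured TCP pose, the force and the opening at its end, in the units of the state.
- status.observe(): the state, without advancing time (a new reading comes with each control period).
- eyes.get_image(name): name is "side" or "top" or "wrist"; returns a dict with "pixels" (400x640x3 uint8, red, green, blue), "range_z" (400x640 float32, m along the optical axis (not along the pixel's ray), 0 where there is no reading), "mtx" (3x3 intrinsics, pixels), "world_to_cam" (4x4, takes a point from world to camera coordinates); the wrist camera has in their place "T_tool_cam" (4x4, takes a point from camera to tool coordinates, whose origin is the TCP and whose axes are the flange's). Camera axes: x right, y up, looking along -z (the intrinsics and any distortion apply to the point x, -y, -z); pixel columns grow to the right and rows downward; lengths in m; the calibration is good to about 2 mm. A picture is of the moment at which its call begins: read the wrist's pose just before it.
- env.close_job(): hands the job in, once; it reports no verdict.
The state is a dict: "time_s": time; "q": joint angles; "qvel": joint speeds; "joint_efforts": joint torques, N m; "position": TCP position; "tool_rot": TCP orientation; "ft_force": force on the tool from outside, world axes, zero at the start; "wrist_torque": the same for the moment, N m; "grip_width": finger opening in m.
Only numpy, scipy, OpenCV 4.12 (cv2) and the standard library are available. Lean on these libraries where they do the work, as an engineer would, in place of code of your own. Each camera call takes 0.05 s, during which the arm holds its last target.

## Working session

There is one attempt and no reset: what is moved stays moved. The work goes in short steps, Python scripts to look and compute and a tool call to move; the robot and the scene stay as the last step left them, time stands still between calls to the robot, and variables do not carry over. Pictures are saved under pics/ and viewed, and the job is handed in when it is done.

Besides the shell and the picture viewer there is one more tool, called after "Emit:" as name(argument=value, ...), one argument or row to a line, values as JSON. play_rows: Moves the arm, as the interface text tells. Its arguments: {"type":"object","properties":{"targets":{"type":"string"},"force":{"type":"number"}},"required":["targets"]}

```bash
ls; mkdir -p pics
cat > h.py <<'E'
import numpy as np, cv2
from rig import status, eyes, env
def grab(n):
    d=eyes.get_image(n); return d
def save(d,f,crop=None,s=1):
    im=cv2.cvtColor(d['pixels'],cv2.COLOR_RGB2BGR)
    if crop: im=im[crop[1]:crop[3],crop[0]:crop[2]]
    if s!=1: im=cv2.resize(im,None,fx=s,fy=s,interpolation=cv2.INTER_CUBIC)
    cv2.imwrite('pics/'+f,im)
def cam_pose(d,st=None):
    if 'world_to_cam' in d: return np.linalg.inv(d['world_to_cam'])
    T=np.eye(4);T[:3,:3]=np.array(st['tool_rot']);T[:3,3]=st['position'];return T@d['T_tool_cam']
def cloud(d,st=None):
    K=d['mtx'];z=d['range_z'];h,w=z.shape
    u,v=np.meshgrid(np.arange(w),np.arange(h))
    x=(u-K[0,2])/K[0,0]*z;y=(v-K[1,2])/K[1,1]*z
    P=np.stack([x,-y,-z],-1);T=cam_pose(d,st)
    return P@T[:3,:3].T+T[:3,3], z>0
def ray(d,u,v,zp,st=None):
    K=d['mtx'];T=cam_pose(d,st)
    r=T[:3,:3]@np.array([(u-K[0,2])/K[0,0],-(v-K[1,2])/K[1,1],-1]);o=T[:3,3]
    return o+r*(zp-o[2])/r[2]
E
python3 - <<'E'
from h import *
s=status.observe();print(s)
for n in ['side','top','wrist']:
    d=grab(n);save(d,n+'0.png');print(n,{k:(v.shape if k in('pixels','range_z') else v) for k,v in d.items()})
    np.savez('/tmp/'+n+'0.npz',**d)
E
```

```text
pics
{'time_s': 0.0, 'q': array([-7.91439406e+01,  2.18397049e+01,  7.43844715e+01,  6.18345163e-04,
        8.38611139e+01, -1.23362300e+01]), 'qvel': array([ 0.02871918, -0.02325574, -0.12875208, -0.05208866,  0.02043838,
       -0.00310168]), 'joint_efforts': array([-7.79569177e-05, -4.48462987e+01, -2.31276280e+01, -1.89272746e-04,
        4.77425128e-03,  5.44903727e-06]), 'position': array([ 0.2165376 , -0.50524789,  0.23072551]), 'tool_rot': array([[ 9.19188848e-01,  3.93816949e-01, -2.69827308e-04],
       [ 3.93816905e-01, -9.19187741e-01,  1.46397585e-03],
       [ 3.28516549e-04, -1.45193283e-03, -9.99998892e-01]]), 'ft_force': array([ 0.10730112, -1.00019179,  0.02885308]), 'wrist_torque': array([0.00936925, 0.02017823, 0.00214785]), 'grip_width': 0.08564159904206313}
side {'pixels': (400, 640, 3), 'range_z': (400, 640), 'mtx': array([[404.68242478,   0.        , 327.07958052],
       [  0.        , 404.68242478, 196.39792057],
       [  0.        ,   0.        ,   1.        ]]), 'world_to_cam': array([[ 0.98380481, -0.17862412,  0.01488379, -0.59897181],
       [ 0.11613
[... 518 characters left out ...]
9],
       [-0.1234125 , -0.03741125,  0.99165002, -0.92457072],
       [ 0.        ,  0.        ,  0.        ,  1.        ]])}
wrist {'pixels': (400, 640, 3), 'range_z': (400, 640), 'mtx': array([[297.95366334,   0.        , 313.39923   ],
       [  0.        , 297.95366334, 199.64065819],
       [  0.        ,   0.        ,   1.        ]]), 'T_tool_cam': array([[-4.84315123e-04,  9.50677330e-01,  3.10181204e-01,
         8.10762201e-02],
       [ 9.99999785e-01,  3.23610687e-04,  5.69556352e-04,
        -9.14429310e-04],
       [ 4.41086360e-04,  3.10181414e-01, -9.50677283e-01,
        -1.44411660e-01],
       [ 0.00000000e+00,  0.00000000e+00,  0.00000000e+00,
         1.00000000e+00]])}
```

View pics/side0.png

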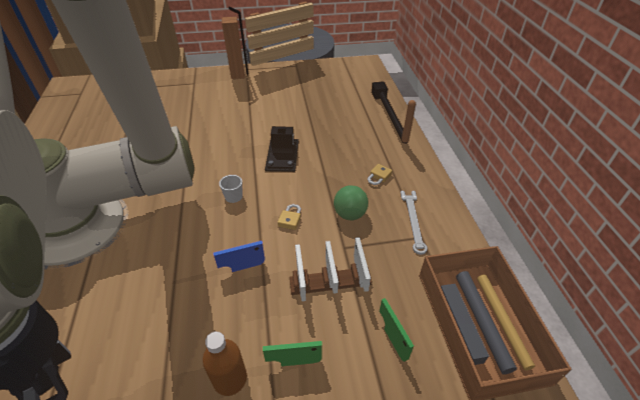

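View pics/top0.png

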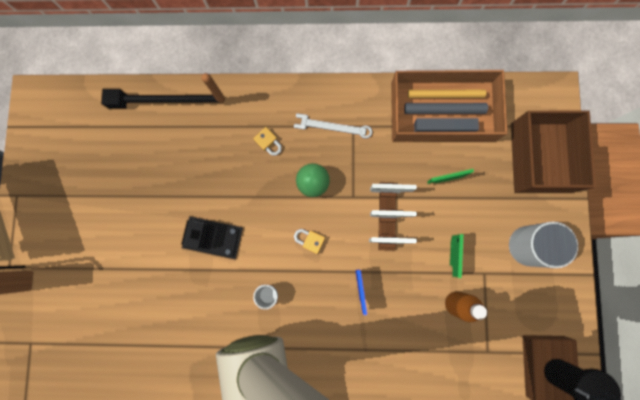

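View pics/wrist0.png

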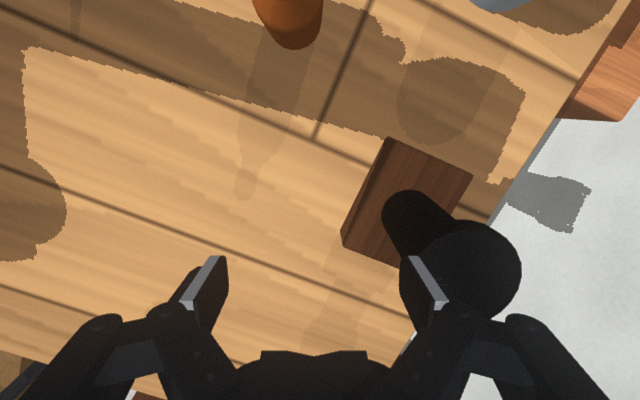

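Run:
```python
from h import *
d=dict(np.load('/tmp/side0.npz'));save(d,'s_rack.png',(190,220,430,380),3)
save(d,'s_cast.png',(250,110,330,180),8)
d=dict(np.load('/tmp/top0.npz'));save(d,'t_rack.png',(340,160,500,290),5)
P,m=cloud(d)
for (u,v) in [(394,187),(394,213),(394,240),(380,187),(410,187),(387,200),(213,237),(200,232),(232,240),(265,296),(462,255),(452,176),(363,290),(313,180),(313,241),(267,138),(340,127),(466,303)]:
    print(u,v,P[v,u].round(3))
print(cam_pose(d)[:3,3]);
```

```text
394 187 [ 0.63  -0.261  0.08 ]
394 213 [ 0.569 -0.26   0.08 ]
394 240 [ 0.507 -0.26   0.08 ]
380 187 [ 0.629 -0.229  0.082]
410 187 [ 0.629 -0.297  0.084]
387 200 [ 0.608 -0.254  0.012]
213 237 [0.513 0.178 0.01 ]
200 232 [0.522 0.191 0.069]
232 240 [0.506 0.129 0.013]
265 296 [0.37  0.044 0.003]
462 255 [ 0.475 -0.414  0.07 ]
452 176 [ 0.658 -0.397  0.071]
363 290 [ 0.388 -0.195  0.   ]
313 180 [ 0.645 -0.073  0.08 ]
313 241 [ 0.505 -0.073  0.02 ]
267 138 [0.765 0.048 0.017]
340 127 [ 0.797 -0.138  0.006]
466 303 [ 0.373 -0.407  0.109]
[ 0.4734052  -0.11432606  0.98695885]
```

View pics/s_rack.png

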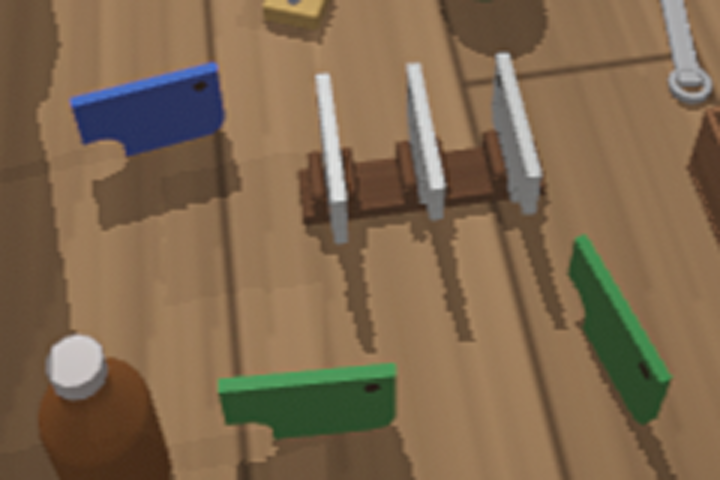

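View pics/s_cast.png

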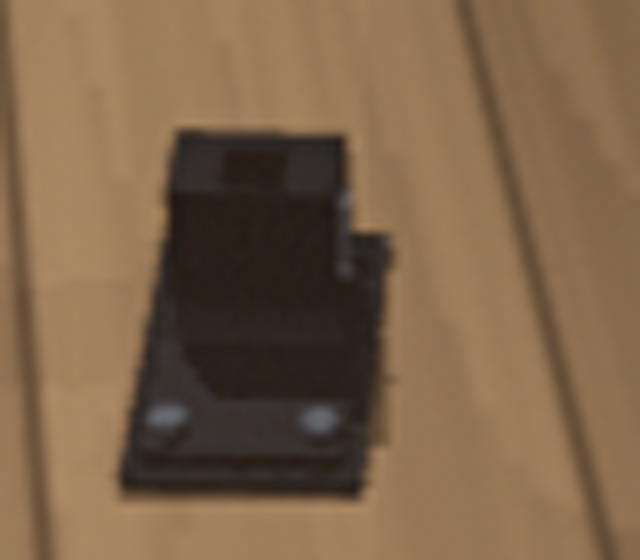

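View pics/t_rack.png

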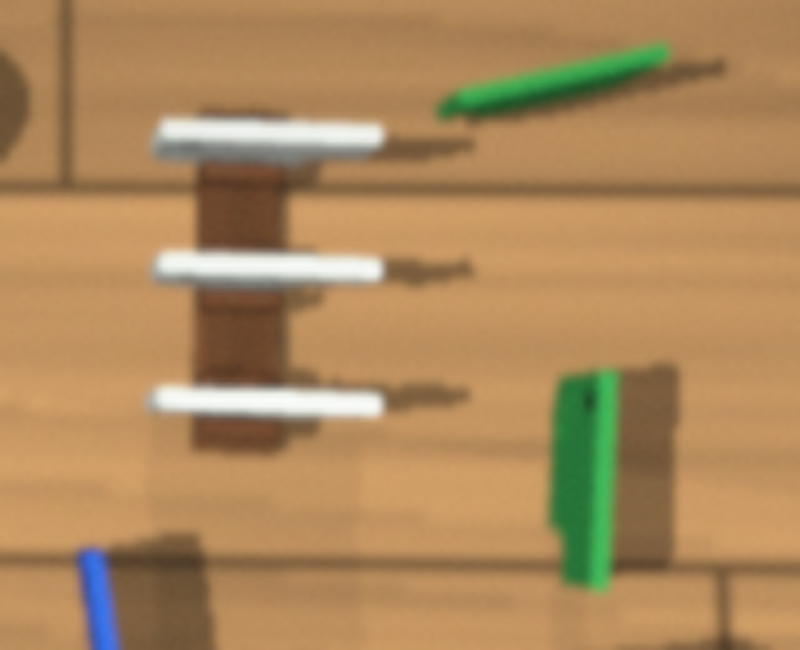

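Run:
```python
from h import *
d=dict(np.load('/tmp/side0.npz'));T=cam_pose(d);K=d['mtx'];print(T[:3,3])
def yplane(u,v,y0):
    r=T[:3,:3]@np.array([(u-K[0,2])/K[0,0],-(v-K[1,2])/K[1,1],-1]);o=T[:3,3]
    return (o+r*(y0-o[1])/r[1]).round(4)
d2=dict(np.load('/tmp/top0.npz'))
for v in (187,213,240):
  print('ends',ray(d2,340+158/5,v,.082),ray(d2,340+382/5,v,.082))
for (u,v) in [(190+340/3,220+200/3),(190+340/3,300),(190+437/3,220+188/3),(190+437/3,220+216/3),(190+532/3,220+180/3),(190+532/3,220+212/3)]:
    print(u,v,yplane(u,v,-.31))
save(d,'s_rack2.png',(285,230,385,310),8)
```

```text
[ 0.46722107 -0.71904639  0.73089226]
ends [ 0.62892051 -0.20931428  0.082     ] [ 0.62945944 -0.3120051   0.082     ]
ends [ 0.5684852  -0.20895032  0.082     ] [ 0.56926762 -0.31080873  0.082     ]
ends [ 0.50675987 -0.20857859  0.082     ] [ 0.50778678 -0.30958674  0.082     ]
303.3333333333333 286.6666666666667 [ 0.5067 -0.31    0.0838]
303.3333333333333 300 [ 0.5055 -0.31    0.0373]
335.66666666666663 282.6666666666667 [ 0.5676 -0.31    0.0812]
335.66666666666663 292.0 [ 0.5686 -0.31    0.0485]
367.33333333333337 280.0 [ 0.6293 -0.31    0.0742]
367.33333333333337 290.6666666666667 [ 0.6327 -0.31    0.0357]
```

View pics/s_rack2.png

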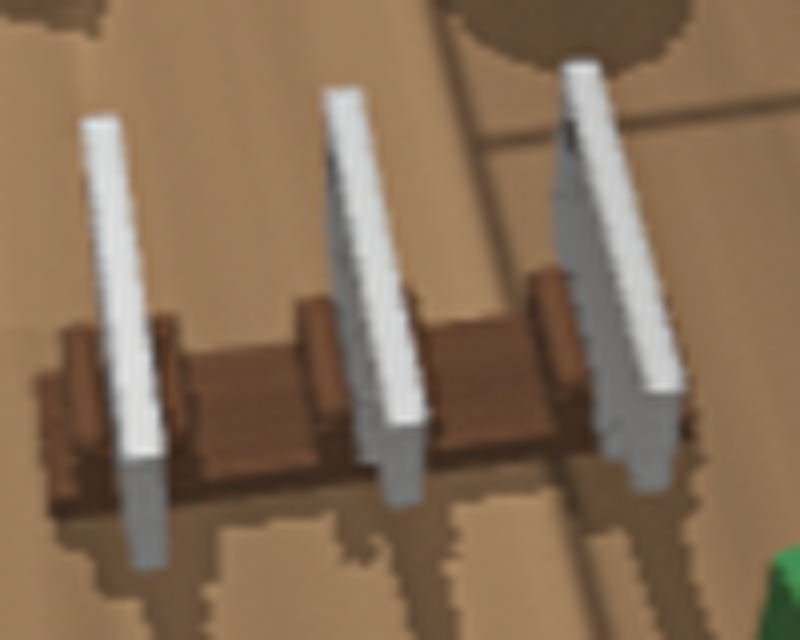

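Emit:
play_rows(
  targets="0.269 0.066 0.03 0.405 0; 0.269 0.066 0.03 0.405 0; 0.269 0.066 0.03 0.405 0; 0.269 0.066 0.03 0.405 0; 0.269 0.066 0.03 0.405 0",
)

```text
time_s: 0.65
position: [0.4555, -0.4656, 0.2048]
tool_rot: [[1.0, -0.001, -0.0], [-0.001, -1.0, 0.0], [-0.0, -0.0, -1.0]]
ft_force: [-1.3, -1.7, -0.8]
grip_width: 0.0853
```

Emit:
play_rows(
  targets="0.025 0.006 0.003 0 0; 0.025 0.006 0.003 0 0; 0.025 0.006 0.003 0 0; 0.025 0.006 0.003 0 0",
)

```text
time_s: 1.05
position: [0.4777, -0.4726, 0.2025]
tool_rot: [[1.0, -0.001, -0.0], [-0.001, -1.0, 0.0], [-0.0, -0.0, -1.0]]
ft_force: [-0.5, 0.2, 0.3]
grip_width: 0.0856
```

Run:
```python
from h import *
s=status.observe();print(s['position'],s['tool_rot'],s['time_s'])
d=grab('wrist');save(d,'w1.png');np.savez('/tmp/w1.npz',pos=s['position'],position=s['position'],tool_rot=s['tool_rot'],**d)
```

```text
[ 0.47773293 -0.472559    0.20246564] [[ 9.99999256e-01 -1.19001956e-03 -2.68252546e-04]
 [-1.18999864e-03 -9.99999289e-01  7.81231624e-05]
 [-2.68345323e-04 -7.78038841e-05 -9.99999961e-01]] 1.05
```

View pics/w1.png

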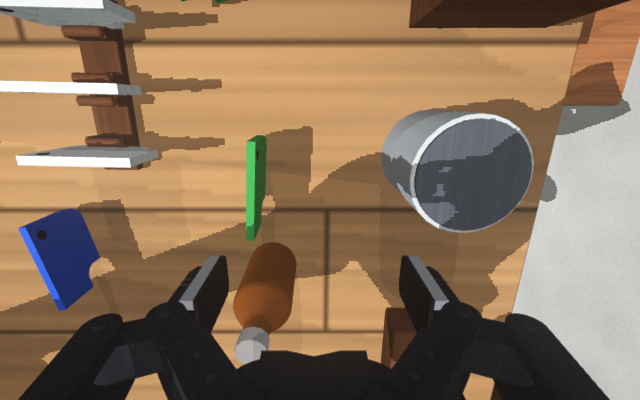

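Emit:
play_rows(
  targets="0.08 -0.04 0.05 0 0; 0.08 -0.04 0.05 0 0; 0.08 -0.04 0.05 0 0; 0.08 -0.04 0.05 0 0",
)

```text
time_s: 1.5
position: [0.5585, -0.4321, 0.152]
tool_rot: [[1.0, 0.0, -0.001], [0.0, -1.0, 0.001], [-0.001, -0.001, -1.0]]
ft_force: [-0.2, -0.3, 0.5]
grip_width: 0.0851
```

Run:
```python
from h import *
s=status.observe();print(s['position'],s['time_s'])
d=grab('wrist');save(d,'w2.png');np.savez('/tmp/w2.npz',position=s['position'],tool_rot=s['tool_rot'],**d)
save(d,'w2c.png',(0,20,260,250),3)
```

```text
[ 0.55845229 -0.43206367  0.15197728] 1.5
```

View pics/w2c.png

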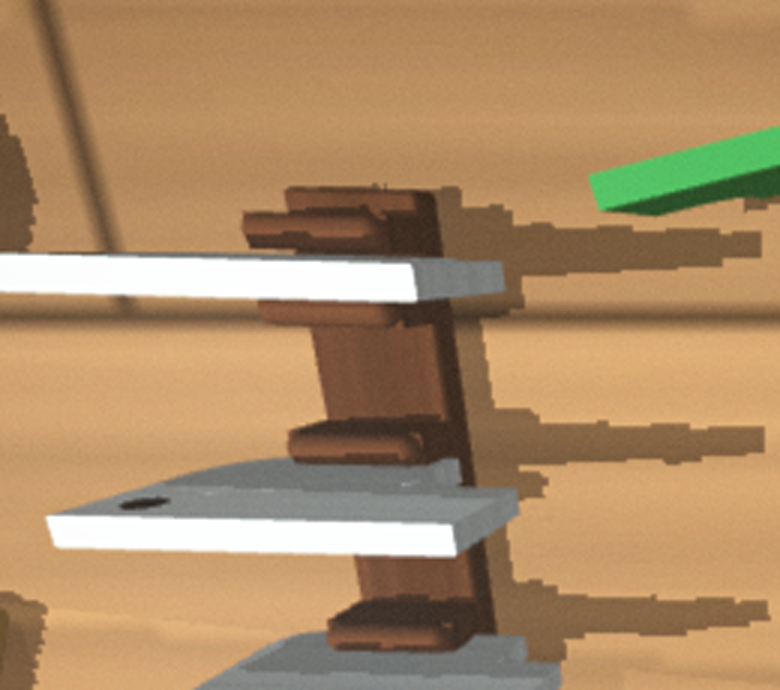

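Run:
```python
from h import *
d=dict(np.load('/tmp/w2.npz'));T=cam_pose(d,d);K=d['mtx']
def yp(u,v,y0):
    r=T[:3,:3]@np.array([(u-K[0,2])/K[0,0],-(v-K[1,2])/K[1,1],-1]);o=T[:3,3]
    return (o+r*(y0-o[1])/r[1]).round(4)
for n,(u,v),(u2,v2) in [('far',(415,283),(503,277)),('mid',(456,540),(517,505)) ]:
    a=ray(d,u/3,20+v/3,.082,d); b=yp(u2/3,20+v2/3,a[1]); print(n,a.round(4),b, .082-b[2])
P,m=cloud(d,d)
print(P[20+275//3-2:20+275//3+4,480//3].round(4), P[20+515//3,488//3])
```

```text
far [ 0.6311 -0.3093  0.082 ] [ 0.6311 -0.3093  0.0384] 0.04360000000000001
mid [ 0.5687 -0.3082  0.082 ] [ 0.5681 -0.3082  0.048 ] 0.034
[[ 0.634  -0.3099  0.0518]
 [ 0.6333 -0.3096  0.0513]
 [ 0.6325 -0.3095  0.0515]
 [ 0.6317 -0.3093  0.0513]
 [ 0.631  -0.3096  0.0522]
 [ 0.6303 -0.3095  0.0522]] [ 0.57117805 -0.30862545  0.06642095]
```

Emit:
play_rows(
  targets="0 0 -0.05 0 0; 0 -0.04 -0.08 -0.15 0; -0.01 -0.09 -0.098 -0.3 0; -0.01 -0.14 -0.098 -0.45 0; -0.01 -0.19 -0.098 -0.6 0",
)

```text
time_s: 2.05
position: [0.5473, -0.246, 0.2528]
tool_rot: [[0.824, 0.567, 0.003], [0.567, -0.824, -0.003], [0.001, 0.004, -1.0]]
ft_force: [1.0, -0.5, -0.1]
grip_width: 0.0853
```

```bash
cat >> h.py <<'E'
def plan(tgt,yaw_deg):
    s=status.observe();R=np.array(s['tool_rot']);p=np.array(s['position'])
    d=R.T@(np.array(tgt)-p); y=np.degrees(np.arctan2(R[1,0],R[0,0]))
    print('t',s['time_s'],'pos',p.round(4),'yaw',round(y,2),'shift',d.round(4),'turn',round(-np.radians((yaw_deg-y+180)%360-180),4),'F',s['ft_force'].round(1),'w',round(s['grip_width'],4),'q',s['q'].round(0))
E
python3 -c "
from h import *
plan((.515,.16,.25),83)"
```

```text
t 2.05 pos [ 0.5473 -0.246   0.2528] yaw 34.53 shift [ 0.2036 -0.3528  0.0016] turn -0.8459 F [ 1.  -0.5 -0.1] w 0.0853 q [-35.  26.  64.  -0.  90.  20.]
```

Emit:
play_rows(
  targets="0.025 -0.043 0 -0.15 0; 0.05 -0.086 0 -0.3 0; 0.075 -0.129 0 -0.45 0; 0.1 -0.173 0 -0.6 0; 0.12 -0.216 0 -0.75 0",
)

```text
time_s: 2.55
position: [0.5251, 0.0004, 0.2518]
tool_rot: [[0.215, 0.977, 0.003], [0.977, -0.215, -0.001], [-0.0, 0.003, -1.0]]
ft_force: [0.3, 0.2, 0.6]
grip_width: 0.0853
```

```bash
python3 -c "
from h import *
plan((.515,.16,.25),83)"
```

```text
t 2.55 pos [5.251e-01 4.000e-04 2.518e-01] yaw 77.56 shift [ 0.1537 -0.0443  0.0017] turn -0.0949 F [0.3 0.2 0.6] w 0.0853 q [-13.  18.  76.  -0.  85.  -0.]
```

Emit:
play_rows(
  targets="0.154 -0.044 0 -0.095 0; 0.154 -0.044 0 -0.095 0; 0.154 -0.044 0 -0.095 0; 0.154 -0.044 0 -0.095 0; 0.154 -0.044 0 -0.095 0",
)

```text
time_s: 3.05
position: [0.5165, 0.1599, 0.2514]
tool_rot: [[0.125, 0.992, 0.002], [0.992, -0.125, -0.0], [0.0, 0.002, -1.0]]
ft_force: [0.1, -1.7, 0.3]
grip_width: 0.0857
```

Run:
```python
from h import *
s=status.observe();print(s['position'],s['time_s'])
d=grab('wrist');save(d,'w3.png');np.savez('/tmp/w3.npz',position=s['position'],tool_rot=s['tool_rot'],**d)
```

```text
[0.51652278 0.15986179 0.25142261] 3.05
```

View pics/w3.png

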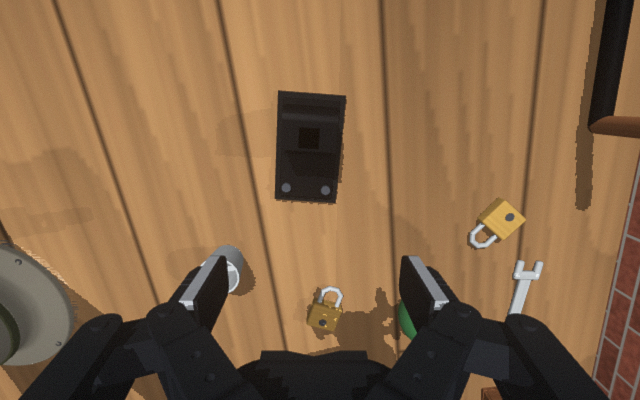

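```bash
cat > cast.py <<'E'
from h import *
import sys
def analyse(d,st=None,box=(.42,.62,.03,.30)):
    P,m=cloud(d,st)
    x,y,z=P[...,0],P[...,1],P[...,2]
    roi=m&(x>box[0])&(x<box[1])&(y>box[2])&(y<box[3])
    print('table z',np.median(z[roi&(z<.006)]))
    foot=roi&(z>.008)&(z<.016); top=roi&(z>.060)&(z<.075)
    dark=roi&(d['pixels'].max(-1)<75)
    k=np.ones((3,3),np.uint8)
    print('n',foot.sum(),top.sum(),dark.sum(),'foot z',np.median(z[foot]),'top z',np.median(z[top]))
    r=cv2.minAreaRect(P[foot][:,:2].astype(np.float32)*1000);print('foot rect',r)
    r=cv2.minAreaRect(P[top&(z>.064)][:,:2].astype(np.float32)*1000);print('top rect',r)
    return P,roi,foot,top,dark
if __name__=='__main__':
    for f in ['w3','top0']:
        d=dict(np.load(f'/tmp/{f}.npz'));print(f);P,roi,foot,top,dark=analyse(d,d)
    d=dict(np.load('/tmp/w3.npz'))
    d['pixels']=np.clip(d['pixels'].astype(float)*2.2,0,255).astype(np.uint8)
    save(d,'w3c.png',(260,75,360,215),4)
E
python3 cast.py
```

```text
w3
table z 0.001712917901537575
n 3144 2460 44961 foot z 0.013480254087222893 top z 0.0695077272985338
foot rect ((513.9286499023438, 183.6210174560547), (139.66705322265625, 83.90408325195312), 78.8142318725586)
top rect ((519.75341796875, 213.046875), (44.647151947021484, 60.09785079956055), 79.04499816894531)
top0
table z -6.960357348140267e-05
n 778 472 1692 foot z 0.011868860409068038 top z 0.0674131121170603
foot rect ((510.2087097167969, 177.85440063476562), (131.19442749023438, 82.81390380859375), 78.99662780761719)
top rect ((516.9072875976562, 210.28102111816406), (42.00932312011719, 59.877777099609375), 79.32463073730469)
```

View pics/w3c.png

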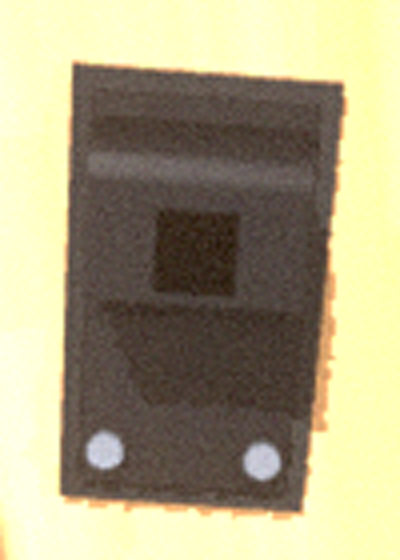

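```bash
python3 -c "
from h import *
plan((.63,-.26,.17),90)"
```

```text
t 3.1 pos [0.5168 0.1587 0.2512] yaw 82.75 shift [-0.401   0.165   0.0816] turn -0.1266 F [-0.1 -1.3 -1.1] w 0.0854 q [ 5. 20. 74. -0. 86. 12.]
```

Emit:
play_rows(
  targets="-0.045 0.018 0 -0.03 0.3; -0.09 0.036 0 -0.06 0.3; -0.135 0.055 0 -0.1 0.3; -0.18 0.074 0.01 -0.126 0.3; -0.225 0.092 0.02 -0.126 0.3",
)

```text
time_s: 3.6
position: [0.5794, -0.0798, 0.2308]
tool_rot: [[0.003, 1.0, 0.002], [1.0, -0.003, -0.001], [-0.001, 0.002, -1.0]]
ft_force: [0.1, 0.8, -0.0]
grip_width: 0.0597
```

Emit:
play_rows(
  targets="-0.045 0.0 0 0 0.3; -0.09 0.0 0.01 0 0.3; -0.135 0.01 0.02 0 0.3; -0.16 0.02 0.04 0 0.3; -0.16 0.02 0.04 0 0.3",
)

```text
time_s: 4.1
position: [0.5977, -0.2407, 0.1872]
tool_rot: [[0.007, 1.0, -0.004], [1.0, -0.007, 0.001], [0.001, -0.004, -1.0]]
ft_force: [-0.6, 1.2, -0.3]
grip_width: 0.0599
```

```bash
python3 -c "
from h import *
plan((.63,-.26,.17),90)"
```

```text
t 4.1 pos [ 0.5977 -0.2407  0.1872] yaw 89.59 shift [-0.0191  0.0325  0.0171] turn -0.0072 F [-0.6  1.2 -0.3] w 0.0599 q [-32.  33.  62.  -0.  85. -32.]
```

Closure 0.3 gives a 60 mm opening; I'll use about 0.5 (≈42 mm).

Emit:
play_rows(
  targets="-0.019 0.033 0.017 -0.007 0.5; -0.019 0.033 0.017 -0.007 0.5; -0.019 0.033 0.017 -0.007 0.5; -0.019 0.033 0.017 -0.007 0.5",
)

```text
time_s: 4.5
position: [0.632, -0.2543, 0.1747]
tool_rot: [[-0.006, 1.0, 0.001], [1.0, 0.006, -0.001], [-0.001, 0.001, -1.0]]
ft_force: [-0.2, 1.4, -0.2]
grip_width: 0.0425
```

Run:
```python
from h import *
plan((.63,-.26,.17),90)
s=status.observe()
d=grab('wrist');save(d,'w4.png');np.savez('/tmp/w4.npz',position=s['position'],tool_rot=s['tool_rot'],**d)
```

```text
t 4.5 pos [ 0.632  -0.2543  0.1747] yaw 90.36 shift [-0.0057 -0.0021  0.0047] turn 0.0063 F [-0.2  1.4 -0.2] w 0.0425 q [-32.  37.  56.  -0.  86. -32.]
```

View pics/w4.png

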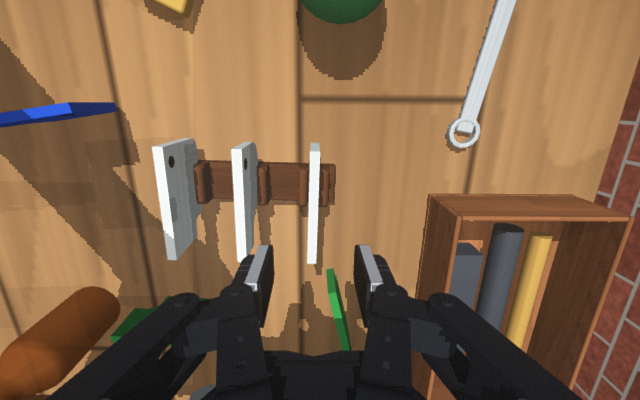

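Run:
```python
from h import *
d=dict(np.load('/tmp/w4.npz'))
g=d['pixels'].astype(int).min(-1)
m=(g>200);m[:, :300]=0;m[:,330:]=0;m[:130]=0;m[270:]=0
n,l,s,c=cv2.connectedComponentsWithStats(m.astype(np.uint8));i=1+np.argmax(s[1:,4]);print(s[i])
v,u=np.where(l==i)
for vv in (v.min(),v.max()+1):
    w=u[np.abs(v-vv)<4]; print(vv,w.mean(),ray(d,w.mean()+.5,vv,.082,d).round(4))
P,mm=cloud(d,d);Q=P[l==i];print(Q.min(0),Q.max(0),np.median(Q,0)); q=Q[Q[:,2]>.078];print(np.percentile(q,[1,99],axis=0))
plan((.63,-.26,.1),90)
```

```text
[ 307  151   13  113 1059]
151 314.61538461538464 [ 0.6342 -0.2099  0.082 ]
264 310.875 [ 0.6316 -0.3116  0.082 ]
[ 0.62613242 -0.35755049  0.00110639] [ 0.63741992 -0.17304536  0.31907252] [ 0.63273944 -0.25495614  0.08371969]
[[ 0.62857275 -0.30803976  0.08223296]
 [ 0.63731032 -0.21031737  0.08525092]]
t 4.55 pos [ 0.6321 -0.2541  0.1749] yaw 90.38 shift [-0.0058 -0.0023  0.0749] turn 0.0066 F [-0.2  0.3  0.7] w 0.0424 q [-32.  37.  56.  -0.  86. -32.]
```

Emit:
play_rows(
  targets="-0.006 0 0.03 0.006 0.5; -0.006 0 0.06 0.006 0.5; -0.006 0 0.07 0.006 0.5; -0.006 0 0.07 0.006 0.5",
)

```text
time_s: 4.95
position: [0.6322, -0.2596, 0.103]
tool_rot: [[-0.001, 1.0, -0.001], [1.0, 0.001, 0.001], [0.001, -0.001, -1.0]]
ft_force: [-0.2, 0.5, 0.5]
grip_width: 0.0428
```

Run:
```python
from h import *
plan((.632,-.26,.051),90)
d=grab('wrist');save(d,'w5.png')
```

```text
t 4.95 pos [ 0.6322 -0.2596  0.103 ] yaw 90.06 shift [-0.0005 -0.0001  0.052 ] turn 0.0011 F [-0.2  0.5  0.5] w 0.0428 q [-32.  41.  61.  -0.  78. -32.]
```

View pics/w5.png

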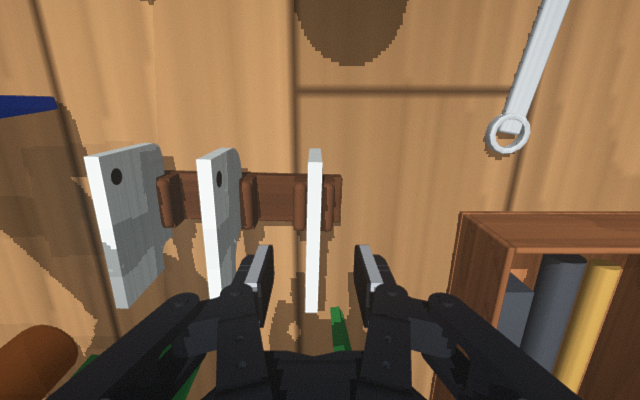

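Emit:
play_rows(
  targets="0 0 0.03 0 0.5; 0 0 0.051 0 0.5; 0 0 0.051 0 0.5; 0 0 0.051 0 0.5",
)

```text
time_s: 5.4
position: [0.6335, -0.2603, 0.0544]
tool_rot: [[-0.001, 1.0, 0.002], [1.0, 0.001, -0.001], [-0.001, 0.002, -1.0]]
ft_force: [0.7, 0.4, 0.0]
grip_width: 0.0427
```

Emit:
play_rows(
  targets="0 0 0 0 0.7; 0 0 0 0 0.85; 0 0 0 0 1; 0 0 0 0 1; 0 0 0 0 1",
  force=40,
)

```text
time_s: 5.9
position: [0.6331, -0.2603, 0.0538]
tool_rot: [[-0.001, 1.0, 0.002], [1.0, 0.001, -0.001], [-0.001, 0.002, -1.0]]
ft_force: [-1.3, 0.6, 6.8]
grip_width: 0.0074
```

Emit:
play_rows(
  targets="0 0 0 0 1; 0 0 0 0 1; 0 0 0 0 1; 0 0 0 0 1",
  force=90,
)

```text
time_s: 6.3
position: [0.6332, -0.2603, 0.0539]
tool_rot: [[-0.001, 1.0, 0.002], [1.0, 0.001, -0.001], [-0.001, 0.002, -1.0]]
ft_force: [-2.1, 0.5, 7.0]
grip_width: 0.0063
```

Run:
```python
from h import *
plan((.632,-.26,.051),90)
d=grab('wrist');save(d,'w6.png')
```

```text
t 6.3 pos [ 0.6332 -0.2603  0.0539] yaw 90.06 shift [ 0.0003 -0.0012  0.0029] turn 0.001 F [-2.1  0.5  7. ] w 0.0063 q [-32.  44.  64.  -0.  72. -32.]
```

View pics/w6.png

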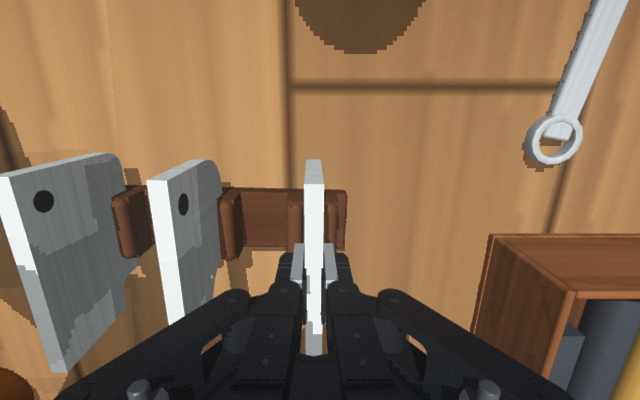

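Emit:
play_rows(
  targets="0 0 -0.005 0 1; 0 0 -0.015 0 1; 0 0 -0.03 0 1; 0 0 -0.06 0 1; 0 0 -0.1 0 1",
)

```text
time_s: 6.85
position: [0.632, -0.2595, 0.1521]
tool_rot: [[-0.001, 1.0, -0.003], [1.0, 0.001, 0.002], [0.002, -0.003, -1.0]]
ft_force: [0.5, -0.9, -0.7]
grip_width: 0.0068
```

Emit:
play_rows(
  targets="0 0 -0.03 0 1; 0 0 -0.04 0 1; 0 0 -0.04 0 1",
)

```text
time_s: 7.15
position: [0.633, -0.2601, 0.1934]
tool_rot: [[-0.001, 1.0, 0.002], [1.0, 0.001, -0.001], [-0.001, 0.002, -1.0]]
ft_force: [-0.8, 0.0, -2.6]
grip_width: 0.0065
```

Run:
```python
from h import *
a=np.radians(79-90);ax=np.array([np.cos(a),np.sin(a),0]);ay=np.array([-np.sin(a),np.cos(a),0])
print(ax,ay)
for o in ((.5198,.2133),(.5171,.2115)):
    o=np.array([*o,0]); print('nose tcp',(o-.075*ay).round(4),'notch tcp',(o+.049*ay).round(4))
plan((.5185-.085*.191,.2125-.085*.9816,.19),79)
d=grab('wrist');save(d,'w7.png');d=grab('side');save(d,'s7.png')
```

```text
[ 0.98162718 -0.190809    0.        ] [0.190809   0.98162718 0.        ]
nose tcp [0.5055 0.1397 0.    ] notch tcp [0.5291 0.2614 0.    ]
nose tcp [0.5028 0.1379 0.    ] notch tcp [0.5264 0.2596 0.    ]
t 7.15 pos [ 0.633  -0.2601  0.1934] yaw 90.06 shift [ 0.3893 -0.1303  0.0027] turn 0.1931 F [-0.8  0.  -2.6] w 0.0065 q [-32.  37.  54.   0.  89. -32.]
```

View pics/w7.png

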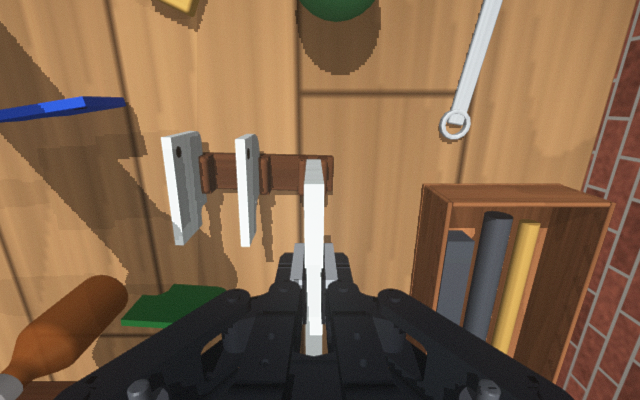

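View pics/s7.png

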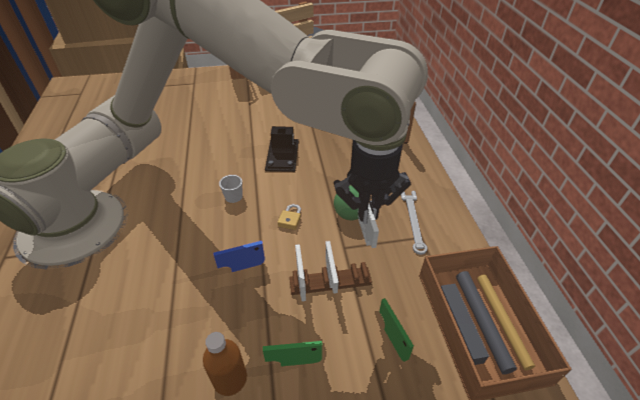

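Emit:
play_rows(
  targets="0.043 -0.014 0 0.04 1; 0.086 -0.029 0 0.08 1; 0.13 -0.043 0 0.12 1; 0.173 -0.058 0 0.16 1; 0.216 -0.072 0 0.193 1",
)

```text
time_s: 7.75
position: [0.5589, -0.0422, 0.1903]
tool_rot: [[0.193, 0.981, -0.004], [0.981, -0.193, 0.001], [0.0, -0.004, -1.0]]
ft_force: [-0.2, 0.7, -2.4]
grip_width: 0.0063
```

Run:
```python
from h import *
plan((.5185-.085*.191,.2125-.085*.9816,.15),79)
```

```text
t 7.75 pos [ 0.5589 -0.0422  0.1903] yaw 78.89 shift [ 0.1572 -0.0884  0.0407] turn -0.0018 F [-0.2  0.7 -2.4] w 0.0063 q [-16.  25.  77.   0.  79.  -5.]
```

Emit:
play_rows(
  targets="0.04 -0.022 0.01 0 1; 0.08 -0.044 0.02 0 1; 0.12 -0.066 0.03 0 1; 0.157 -0.088 0.04 0 1; 0.157 -0.088 0.04 0 1",
)

```text
time_s: 8.25
position: [0.5004, 0.1308, 0.1495]
tool_rot: [[0.186, 0.983, -0.007], [0.983, -0.186, 0.001], [-0.0, -0.007, -1.0]]
ft_force: [-0.1, -1.0, -1.9]
grip_width: 0.0069
```

Run:
```python
from h import *
plan((.5185-.085*.191,.2125-.085*.9816,.15),79)
s=status.observe()
d=grab('wrist');save(d,'w8.png');np.savez('/tmp/w8.npz',position=s['position'],tool_rot=s['tool_rot'],**d)
d['pixels']=np.clip(d['pixels'].astype(float)*2,0,255).astype(np.uint8);save(d,'w8c.png',(200,50,440,300),3)
```

```text
t 8.25 pos [0.5004 0.1308 0.1495] yaw 79.28 shift [-0.0014  0.0021 -0.0005] turn 0.0049 F [-0.1 -1.  -1.9] w 0.0069 q [ 1. 23. 87.  0. 70. 12.]
```

View pics/w8c.png

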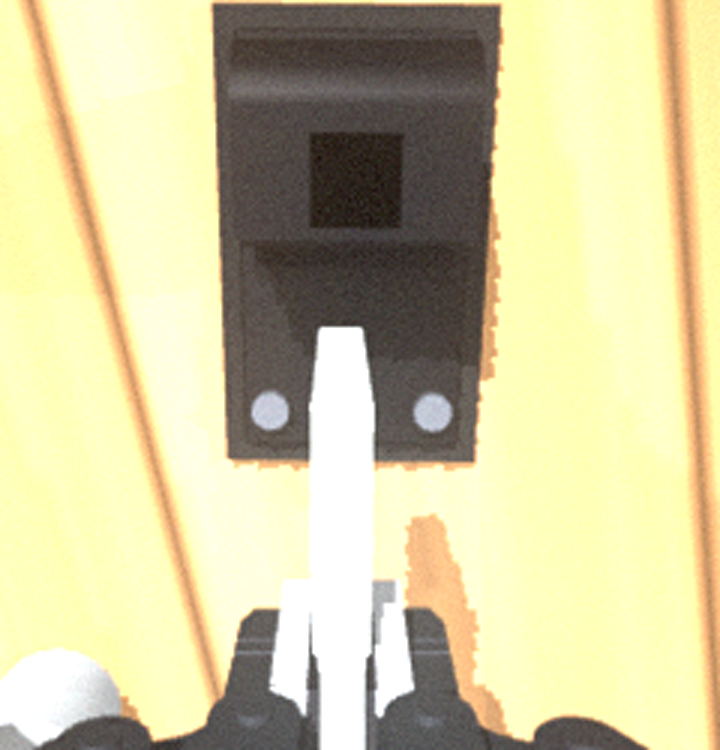

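```bash
python3 - <<'E'
from h import *
d=dict(np.load('/tmp/w8.npz'))
f=lambda u,v,z:ray(d,200+u/3,50+v/3,z,d)
R=d['tool_rot'];p=d['position']
for zb in (0,.0017):
    a=f(242,240,.068+zb);b=f(483,241,.068+zb)
    e=f(342,327,.1776+zb)
    print(a.round(4),b.round(4),np.linalg.norm(a-b),np.degrees(np.arctan2(*(b-a)[1::-1])),'mid',((a+b)/2).round(4),'leaf end',e.round(4))
    for q in (a,b,(a+b)/2,e): print('  tool',(R.T@(q-p)).round(4))
P,m=cloud(d,d)
print(np.median(P[60:75,100:180,2]), P[50+150//3,200+270//3])
E
python3 - <<'E'
import sys;sys.path.insert(0,'.')
from cast import *
d=dict(np.load('/tmp/w8.npz'));analyse(d,d)
E
```

```text
[0.4881 0.196  0.068 ] [0.5466 0.1847 0.068 ] 0.059511567874998846 -10.943172572093765 mid [0.5173 0.1904 0.068 ] leaf end [0.5126 0.1897 0.1776]
  tool [ 0.0618 -0.0236  0.0816]
  tool [0.0616 0.0359 0.0812]
  tool [0.0617 0.0061 0.0814]
  tool [ 0.0601  0.0008 -0.0282]
[0.4884 0.1961 0.0697] [0.5463 0.1849 0.0697] 0.059063624380914954 -10.943172572093763 mid [0.5173 0.1905 0.0697] leaf end [0.5127 0.19   0.1793]
  tool [ 0.062  -0.0235  0.0799]
  tool [0.0618 0.0356 0.0795]
  tool [0.0619 0.0061 0.0797]
  tool [ 0.0604  0.0008 -0.0299]
0.001746169665002184 [0.4994273  0.21536045 0.06866718]
table z 0.0017867359846536202
n 4835 5547 50111 foot z 0.013529606773600156 top z 0.06959281195678521
foot rect ((513.8595581054688, 183.5299072265625), (139.64968872070312, 83.82286071777344), 78.75902557373047)
top rect ((519.6972045898438, 212.85179138183594), (44.05734634399414, 60.36337661743164), 78.49057006835938)
```

Run:
```python
from h import *
d=dict(np.load('/tmp/w8.npz'))
f=lambda u,v,z:ray(d,200+u/3,50+v/3,z,d)
R=d['tool_rot'];p=d['position']
for v in (400,404,408): print('  tool',(R.T@(f(342,v,.1776)-p)).round(4))
P,m=cloud(d,d)
for v in range(327,430,9): print(v,(R.T@(P[50+v//3,200+342//3]-p)).round(4), d['pixels'][50+v//3,314])
```

```text
tool [ 0.0502  0.0008 -0.0282]
  tool [ 0.0497  0.0008 -0.0282]
  tool [ 0.0491  0.0008 -0.0281]
327 [0.0509 0.001  0.0225] [125 129 128]
336 [0.0509 0.0009 0.0139] [177 181 181]
345 [0.0506 0.0009 0.007 ] [179 185 183]
354 [ 0.0509  0.0009 -0.0015] [176 181 179]
363 [ 0.0505  0.0009 -0.0067] [176 183 180]
372 [ 0.0508  0.0009 -0.0141] [177 182 181]
381 [ 0.0506  0.0009 -0.019 ] [178 183 182]
390 [ 0.0507  0.0008 -0.0245] [178 183 182]
399 [ 0.0507  0.0008 -0.0294] [184 190 189]
408 [ 0.0496  0.0008 -0.0301] [246 248 247]
417 [ 0.0482  0.0008 -0.0294] [245 247 246]
426 [ 0.0475  0.0008 -0.0313] [245 248 247]
```

Emit:
play_rows(
  targets="0 0.005 0.03 0.005 1; 0 0.005 0.06 0.005 1; 0 0.005 0.08 0.005 1; 0 0.005 0.085 0.005 1; 0 0.005 0.085 0.005 1",
)

```text
time_s: 8.8
position: [0.509, 0.1252, 0.0666]
tool_rot: [[0.197, 0.98, -0.002], [0.98, -0.197, -0.0], [-0.0, -0.002, -1.0]]
ft_force: [0.1, 0.6, -0.7]
grip_width: 0.0063
```

Run:
```python
from h import *
plan((.5185-.085*.191,.2125-.085*.9816,.056),79)
s=status.observe()
d=grab('wrist')
d['pixels']=np.clip(d['pixels'].astype(float)*2,0,255).astype(np.uint8);save(d,'w9c.png',(200,50,440,300),3)
d=grab('side');d['pixels']=np.clip(d['pixels'].astype(float)*2,0,255).astype(np.uint8);save(d,'s9.png',(200,80,360,200),5)
plan((.5185-.085*.191,.2125-.085*.9816,.056),79)
```

```text
t 8.8 pos [0.509  0.1252 0.0666] yaw 78.66 shift [ 0.0025 -0.0073  0.0106] turn -0.006 F [ 0.1  0.6 -0.7] w 0.0063 q [ 1. 30. 92. -0. 58. 12.]
t 8.9 pos [0.5097 0.1255 0.068 ] yaw 78.68 shift [ 0.002 -0.008  0.012] turn -0.0056 F [ 0.6 -0.6 -2. ] w 0.0067 q [ 1. 30. 92. -0. 58. 12.]
```

View pics/w9c.png

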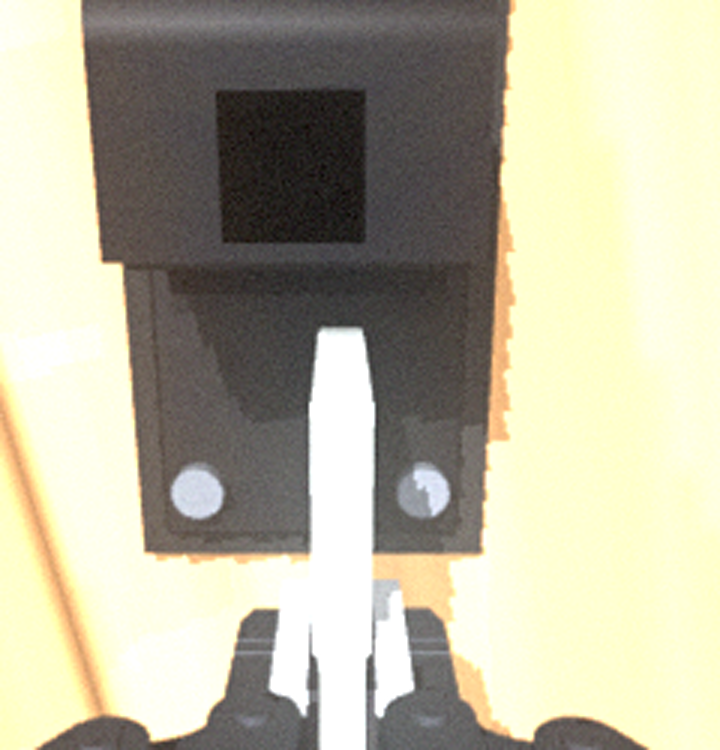

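View pics/s9.png

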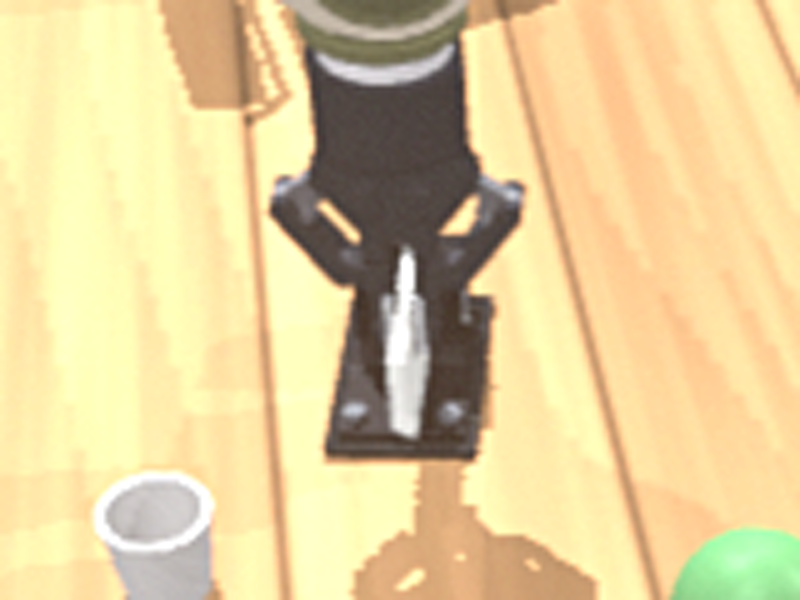

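```bash
cat > gap.py <<'E'
from h import *
s=status.observe();d=grab('wrist');R=np.array(s['tool_rot']);p=np.array(s['position'])
P,m=cloud(d,s);Q=(P-p)@R
st=np.linalg.inv
print('end face',np.median(Q[165:180,310:318],axis=(0,1)).round(4))
f=lambda u,v,z:R.T@(ray(d,200+u/3,50+v/3,z,s)-p)
for u,v in ((103,262),(497,262)): print(f(u,v,.068+.0017).round(4))
print(p.round(4),s['time_s'],s['ft_force'].round(2),s['wrist_torque'].round(2))
E
python3 gap.py
```

```text
end face [ 0.0507  0.0006 -0.0093]
[ 0.0656 -0.0367 -0.0017]
[ 0.0656  0.0253 -0.0016]
[0.5097 0.1255 0.068 ] 8.9 [ 0.61 -0.59 -1.95] [-0.02 -0.06 -0.02]
```

Emit:
play_rows(
  targets="0 -0.006 0.006 0 1; 0.004 -0.006 0.011 0 1; 0.006 -0.006 0.011 0 1; 0.006 -0.006 0.011 0 1; 0.006 -0.006 0.011 0 1",
)

```text
time_s: 9.45
position: [0.5044, 0.1331, 0.0564]
tool_rot: [[0.196, 0.981, 0.0], [0.981, -0.196, -0.0], [0.0, 0.0, -1.0]]
ft_force: [-0.1, 1.0, -1.6]
grip_width: 0.0064
```

```bash
python3 gap.py; python3 gap.py|tail -1
```

```text
end face [ 0.0507  0.0007 -0.0094]
[ 0.0669 -0.0336 -0.0133]
[ 0.0669  0.0233 -0.0133]
[0.5044 0.1331 0.0564] 9.45 [-0.13  0.99 -1.57] [-0.02  0.02  0.03]
[0.5045 0.133  0.0564] 9.5 [ 0.09  0.04 -2.21] [-0.03  0.   -0.  ]
```

Emit:
play_rows(
  targets="0 0 0.0007 0 1; 0 0 0.0013 0 1; 0 0 0.0015 0 1",
)

```text
time_s: 9.85
position: [0.5043, 0.1329, 0.0547]
tool_rot: [[0.196, 0.981, -0.0], [0.981, -0.196, -0.0], [-0.0, -0.0, -1.0]]
ft_force: [0.6, 0.9, -2.2]
grip_width: 0.0065
```

Emit:
play_rows(
  targets="0 0 0.0005 0 1; 0 0 0.0005 0 1; 0 0 0.0005 0 1",
)

```text
time_s: 10.15
position: [0.5043, 0.133, 0.0543]
tool_rot: [[0.196, 0.981, 0.0], [0.981, -0.196, -0.0], [0.0, 0.0, -1.0]]
ft_force: [0.3, -1.1, -2.0]
grip_width: 0.0063
```

Emit:
play_rows(
  targets="0 0 0.0005 0 1; 0 0 0.0005 0 1; 0 0 0.0005 0 1",
)

```text
time_s: 10.45
position: [0.5043, 0.133, 0.0538]
tool_rot: [[0.196, 0.981, -0.0], [0.981, -0.196, -0.0], [-0.0, 0.0, -1.0]]
ft_force: [0.2, 0.9, -2.7]
grip_width: 0.0064
```

Emit:
play_rows(
  targets="0 0 0.0005 0 1; 0 0 0.0005 0 1; 0 0 0.0005 0 1",
)

```text
time_s: 10.75
position: [0.5043, 0.133, 0.0535]
tool_rot: [[0.196, 0.981, 0.0], [0.981, -0.196, 0.0], [0.0, 0.0, -1.0]]
ft_force: [-0.7, -0.1, 0.2]
grip_width: 0.0066
```

Emit:
play_rows(
  targets="0 0 0.0005 0 1; 0 0 0.0005 0 1; 0 0 0.0005 0 1",
)

```text
time_s: 11.05
position: [0.5044, 0.1329, 0.053]
tool_rot: [[0.196, 0.981, 0.0], [0.981, -0.196, -0.0], [0.0, 0.0, -1.0]]
ft_force: [-1.6, -0.9, 4.4]
grip_width: 0.0064
```

Emit:
play_rows(
  targets="0 0 0.0004 0 1; 0 0 0.0004 0 1; 0 0 0.0004 0 1",
)

```text
time_s: 11.35
position: [0.5044, 0.1329, 0.0528]
tool_rot: [[0.196, 0.981, 0.001], [0.981, -0.196, -0.0], [0.0, 0.001, -1.0]]
ft_force: [-1.6, -1.1, 6.8]
grip_width: 0.0063
```

Emit:
play_rows(
  targets="0 0 -0.001 0 1; 0.001 0 -0.001 0 1; 0.002 0 -0.001 0 1; 0.003 0 -0.001 0 1; 0.003 0 -0.001 0 1",
)

```text
time_s: 11.85
position: [0.505, 0.1359, 0.0534]
tool_rot: [[0.196, 0.981, 0.0], [0.981, -0.196, -0.0], [-0.0, 0.0, -1.0]]
ft_force: [-0.3, -2.4, 2.7]
grip_width: 0.0063
```

Emit:
play_rows(
  targets="0.0005 0 0 0 1; 0.0005 0 0 0 1; 0.0005 0 0 0 1",
)

```text
time_s: 12.15
position: [0.505, 0.1364, 0.0534]
tool_rot: [[0.196, 0.981, 0.0], [0.981, -0.196, 0.0], [0.0, 0.0, -1.0]]
ft_force: [-0.3, -1.8, 1.3]
grip_width: 0.0066
```

Emit:
play_rows(
  targets="0.0005 0 0 0 1; 0.0005 0 0 0 1; 0.0005 0 0 0 1",
)

```text
time_s: 12.45
position: [0.5051, 0.1369, 0.0534]
tool_rot: [[0.196, 0.981, 0.0], [0.981, -0.196, 0.0], [0.0, 0.0, -1.0]]
ft_force: [-0.3, -2.0, 2.0]
grip_width: 0.0061
```

Emit:
play_rows(
  targets="0.0005 0 0 0 1; 0.0005 0 0 0 1; 0.0005 0 0 0 1",
)

```text
time_s: 12.75
position: [0.5051, 0.1374, 0.0534]
tool_rot: [[0.196, 0.981, -0.0], [0.981, -0.196, 0.0], [0.0, -0.0, -1.0]]
ft_force: [-0.4, -3.1, 1.7]
grip_width: 0.0065
```

Emit:
play_rows(
  targets="0.0005 0 0 0 1; 0.0005 0 0 0 1; 0.0005 0 0 0 1",
)

```text
time_s: 13.05
position: [0.5052, 0.1379, 0.0534]
tool_rot: [[0.196, 0.981, -0.0], [0.981, -0.196, 0.0], [0.0, -0.0, -1.0]]
ft_force: [-0.9, -2.5, 2.4]
grip_width: 0.0067
```

Emit:
play_rows(
  targets="0.0005 0 0 0 1; 0.0005 0 0 0 1; 0.0005 0 0 0 1",
)

```text
time_s: 13.35
position: [0.5054, 0.1384, 0.0534]
tool_rot: [[0.196, 0.981, -0.0], [0.981, -0.196, 0.0], [0.0, -0.0, -1.0]]
ft_force: [0.2, -2.9, 1.4]
grip_width: 0.0065
```

Emit:
play_rows(
  targets="0.0005 0 0 0 1; 0.0005 0 0 0 1; 0.0005 0 0 0 1",
)

```text
time_s: 13.65
position: [0.5054, 0.1387, 0.0534]
tool_rot: [[0.196, 0.981, -0.0], [0.981, -0.196, -0.0], [-0.0, -0.0, -1.0]]
ft_force: [-0.9, -4.1, 3.0]
grip_width: 0.0066
```

Emit:
play_rows(
  targets="0.0005 0 0 0 1; 0.0005 0 0 0 1; 0.0005 0 0 0 1",
)

```text
time_s: 13.95
position: [0.5055, 0.1389, 0.0534]
tool_rot: [[0.196, 0.981, -0.0], [0.981, -0.196, -0.001], [-0.001, -0.0, -1.0]]
ft_force: [-1.9, -6.5, 3.3]
grip_width: 0.0064
```

Emit:
play_rows(
  targets="0.0004 0 0 0 1; 0.0004 0 0 0 1; 0.0004 0 0 0 1",
)

```text
time_s: 14.25
position: [0.5055, 0.1391, 0.0534]
tool_rot: [[0.196, 0.981, -0.001], [0.981, -0.196, -0.001], [-0.001, -0.0, -1.0]]
ft_force: [-1.6, -8.8, 4.0]
grip_width: 0.0066
```

Emit:
play_rows(
  targets="0 0 0.0003 0 1; 0 0 0.0003 0 1; 0 0 0.0003 0 1; 0 0 0.0003 0 1; 0 0 0.0003 0 1",
)

```text
time_s: 14.75
position: [0.5055, 0.139, 0.0533]
tool_rot: [[0.196, 0.981, -0.0], [0.981, -0.196, -0.001], [-0.001, -0.0, -1.0]]
ft_force: [-2.5, -7.6, 5.1]
grip_width: 0.0063
```

Run:
```python
from h import *
s=status.observe();print(s['position'].round(4),s['ft_force'].round(1),s['wrist_torque'].round(2))
d=grab('wrist');P,m=cloud(d,s);Q=(P-np.array(s['position']))@np.array(s['tool_rot'])
for v in (152,160,170,178): print(v,Q[v,310:317].mean(0).round(4))
d['pixels']=np.clip(d['pixels'].astype(float)*2,0,255).astype(np.uint8);save(d,'w10c.png',(200,50,440,300),3)
s=status.observe();print(s['position'].round(4),s['ft_force'].round(1),s['wrist_torque'].round(2))
```

```text
[0.5055 0.139  0.0533] [-2.5 -7.6  5.1] [-1.35  0.41  0.01]
152 [ 0.061   0.0004 -0.0165]
160 [ 0.0576  0.0004 -0.0166]
170 [ 0.0507  0.0004 -0.0052]
178 [ 0.0506  0.0004 -0.0206]
[0.5055 0.139  0.0533] [-1.7 -7.9  4.7] [-1.41  0.4   0.  ]
```

View pics/w10c.png

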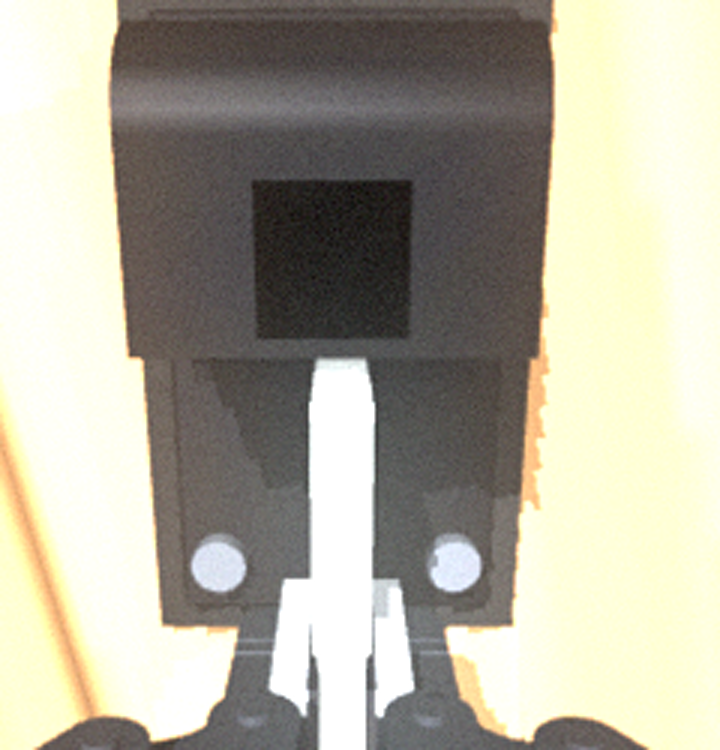

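Emit:
play_rows(
  targets="0 0 0.0002 0 1; 0 0 0.0002 0 1; 0 0 0.0002 0 1; 0 0 0.0002 0 1; 0 0 0.0002 0 1",
)

```text
time_s: 15.3
position: [0.5056, 0.139, 0.0532]
tool_rot: [[0.196, 0.981, -0.0], [0.981, -0.196, -0.001], [-0.001, 0.0, -1.0]]
ft_force: [-2.0, -8.4, 5.3]
grip_width: 0.0064
```

Emit:
play_rows(
  targets="0 0 0 0 1; 0 0 0 0 1; 0 0 0 0 1; 0 0 0 0 1; 0 0 0 0 1",
)

```text
time_s: 15.8
position: [0.5055, 0.139, 0.0532]
tool_rot: [[0.196, 0.981, -0.0], [0.981, -0.196, -0.001], [-0.001, -0.0, -1.0]]
ft_force: [-3.7, -8.7, 7.0]
grip_width: 0.0067
```

Emit:
play_rows(
  targets="0 0 0.0002 0 1; 0 0 0.0002 0 1; 0 0 0.0002 0 1; 0 0 0.0002 0 1; 0 0 0.0002 0 1",
)

```text
time_s: 16.3
position: [0.5056, 0.139, 0.0531]
tool_rot: [[0.196, 0.981, -0.0], [0.981, -0.196, -0.001], [-0.001, 0.0, -1.0]]
ft_force: [-2.6, -8.4, 7.1]
grip_width: 0.0063
```

Emit:
play_rows(
  targets="0 0 0 0 1; 0 0 0 0 1; 0 0 0 0 1; 0 0 0 0 1; 0 0 0 0 1",
)

```text
time_s: 16.8
position: [0.5055, 0.139, 0.0531]
tool_rot: [[0.196, 0.981, -0.0], [0.981, -0.196, -0.001], [-0.001, 0.0, -1.0]]
ft_force: [-2.5, -8.2, 7.7]
grip_width: 0.0065
```

Emit:
play_rows(
  targets="-0.002 0 0 0 1; -0.006 0 -0.002 0 1; -0.006 0 -0.02 0 1; -0.006 0 -0.05 0 1; -0.006 0 -0.09 0 1",
)

```text
time_s: 17.3
position: [0.5034, 0.1339, 0.1422]
tool_rot: [[0.196, 0.981, -0.004], [0.981, -0.196, 0.001], [-0.0, -0.004, -1.0]]
ft_force: [0.3, -0.1, -2.1]
grip_width: 0.0065
```

Run:
```python
from h import *
plan((.5298+.012*.196,.2606+.012*.981,.14),78.7)
```

```text
t 17.3 pos [0.5034 0.1339 0.1422] yaw 78.71 shift [0.1414 0.0011 0.0022] turn 0.0001 F [ 0.3 -0.1 -2.1] w 0.0065 q [ 2. 24. 87.  0. 69. 13.]
```

Emit:
play_rows(
  targets="0.04 0 0 0 1; 0.08 0 0 0 1; 0.12 0 0 0 1; 0.141 0 0 0 1; 0.141 0 0 0 1",
)

```text
time_s: 17.8
position: [0.5317, 0.2747, 0.1419]
tool_rot: [[0.193, 0.981, -0.001], [0.981, -0.193, 0.001], [0.001, -0.001, -1.0]]
ft_force: [0.1, 0.6, -1.6]
grip_width: 0.0062
```

Emit:
play_rows(
  targets="0 0 0.03 0 1; 0 0 0.045 0 1; 0 0 0.045 0 1; 0 0 0.045 0 1",
)

```text
time_s: 18.2
position: [0.5322, 0.2716, 0.098]
tool_rot: [[0.196, 0.981, -0.0], [0.981, -0.196, 0.0], [0.0, -0.0, -1.0]]
ft_force: [0.4, -0.1, -2.3]
grip_width: 0.0064
```

Run:
```python
from h import *
plan((.5298,.2606,.0834),78.7)
d=grab('wrist')
d['pixels']=np.clip(d['pixels'].astype(float)*2,0,255).astype(np.uint8);save(d,'w11.png')
d=grab('side');d['pixels']=np.clip(d['pixels'].astype(float)*2,0,255).astype(np.uint8);save(d,'s11.png',(200,60,360,200),5)
plan((.5298,.2606,.0834),78.7)
```

```text
t 18.2 pos [0.5322 0.2716 0.098 ] yaw 78.68 shift [-0.0113 -0.0002  0.0146] turn -0.0004 F [ 0.4 -0.1 -2.3] w 0.0064 q [16. 33. 78.  0. 69. 27.]
t 18.3 pos [0.5326 0.272  0.0988] yaw 78.69 shift [-0.0117 -0.0005  0.0154] turn -0.0002 F [ 0.1  0.7 -1. ] w 0.0063 q [16. 33. 78.  0. 69. 27.]
```

View pics/s11.png

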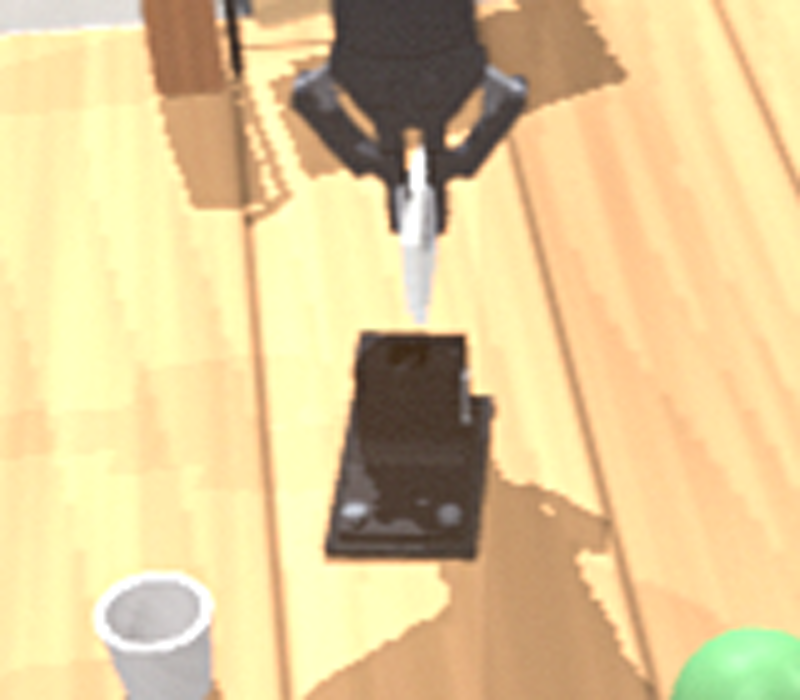

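Emit:
play_rows(
  targets="0 0 0.006 0 1; -0.003 0 0.012 0 1; -0.007 0 0.012 0 1; -0.007 0 0.012 0 1; -0.007 0 0.012 0 1",
)

```text
time_s: 18.8
position: [0.5308, 0.2651, 0.0859]
tool_rot: [[0.196, 0.981, 0.0], [0.981, -0.196, 0.0], [0.0, 0.0, -1.0]]
ft_force: [0.7, 0.7, -2.1]
grip_width: 0.0065
```

Emit:
play_rows(
  targets="0 0 0.001 0 1; 0 0 0.0018 0 1; 0 0 0.0018 0 1",
)

```text
time_s: 19.1
position: [0.5307, 0.2654, 0.0839]
tool_rot: [[0.196, 0.981, 0.0], [0.981, -0.196, 0.0], [0.0, 0.0, -1.0]]
ft_force: [0.9, 0.6, -2.8]
grip_width: 0.0068
```

Emit:
play_rows(
  targets="0 0 0.0005 0 1; 0 0 0.0005 0 1; 0 0 0.0005 0 1",
)

```text
time_s: 19.4
position: [0.5308, 0.2654, 0.0836]
tool_rot: [[0.196, 0.981, 0.0], [0.981, -0.196, 0.0], [0.0, 0.0, -1.0]]
ft_force: [0.2, 0.4, 0.9]
grip_width: 0.0063
```

Emit:
play_rows(
  targets="-0.001 0 0.0001 0 1; -0.002 0 0.0001 0 1; -0.003 0 0.0001 0 1; -0.003 0 0.0001 0 1",
)

```text
time_s: 19.8
position: [0.5303, 0.2623, 0.0835]
tool_rot: [[0.196, 0.981, 0.001], [0.981, -0.196, 0.0], [0.0, 0.001, -1.0]]
ft_force: [0.7, 2.2, 2.4]
grip_width: 0.0061
```

Emit:
play_rows(
  targets="-0.0005 0 0 0 1; -0.0005 0 0 0 1; -0.0005 0 0 0 1",
)

```text
time_s: 20.1
position: [0.5302, 0.2619, 0.0834]
tool_rot: [[0.196, 0.981, 0.0], [0.981, -0.196, 0.0], [0.0, 0.0, -1.0]]
ft_force: [1.9, 2.6, 3.1]
grip_width: 0.0066
```

Emit:
play_rows(
  targets="-0.0005 0 0 0 1; -0.0005 0 0 0 1; -0.0005 0 0 0 1",
)

```text
time_s: 20.4
position: [0.53, 0.2614, 0.0834]
tool_rot: [[0.196, 0.981, 0.0], [0.981, -0.196, 0.0], [0.0, 0.0, -1.0]]
ft_force: [2.0, 3.0, 3.4]
grip_width: 0.0065
```

Emit:
play_rows(
  targets="-0.0005 0 0 0 1; -0.0005 0 0 0 1; -0.0005 0 0 0 1",
)

```text
time_s: 20.7
position: [0.5299, 0.2609, 0.0834]
tool_rot: [[0.196, 0.981, 0.0], [0.981, -0.196, 0.0], [0.0, 0.0, -1.0]]
ft_force: [1.1, 3.3, 3.6]
grip_width: 0.0064
```

Emit:
play_rows(
  targets="-0.0005 0 0 0 1; -0.0005 0 0 0 1; -0.0005 0 0 0 1",
)

```text
time_s: 21.0
position: [0.5297, 0.2604, 0.0833]
tool_rot: [[0.196, 0.981, 0.0], [0.981, -0.196, 0.0], [0.0, 0.0, -1.0]]
ft_force: [1.8, 4.3, 4.7]
grip_width: 0.0064
```

Emit:
play_rows(
  targets="-0.0004 0 0 0 1; -0.0004 0 0 0 1; -0.0004 0 0 0 1",
)

```text
time_s: 21.3
position: [0.5296, 0.26, 0.0833]
tool_rot: [[0.196, 0.981, 0.0], [0.981, -0.196, 0.0], [0.0, 0.0, -1.0]]
ft_force: [1.4, 3.8, 4.2]
grip_width: 0.0065
```

Emit:
play_rows(
  targets="-0.0004 0 0 0 1; -0.0004 0 0 0 1; -0.0004 0 0 0 1",
)

```text
time_s: 21.6
position: [0.5295, 0.2596, 0.0833]
tool_rot: [[0.196, 0.981, -0.0], [0.981, -0.196, 0.0], [0.0, -0.0, -1.0]]
ft_force: [0.5, 4.5, 3.9]
grip_width: 0.0062
```

Emit:
play_rows(
  targets="-0.0004 0 0 0 1; -0.0004 0 0 0 1; -0.0004 0 0 0 1",
)

```text
time_s: 21.9
position: [0.5295, 0.2594, 0.0834]
tool_rot: [[0.196, 0.981, 0.0], [0.981, -0.196, 0.0], [0.001, 0.0, -1.0]]
ft_force: [1.2, 4.8, 5.2]
grip_width: 0.0066
```

Emit:
play_rows(
  targets="-0.0004 0 0 0 1; -0.0004 0 0 0 1; -0.0004 0 0 0 1",
)

```text
time_s: 22.2
position: [0.5295, 0.2593, 0.0834]
tool_rot: [[0.196, 0.981, 0.001], [0.981, -0.196, 0.001], [0.001, 0.0, -1.0]]
ft_force: [1.0, 5.6, 4.5]
grip_width: 0.0063
```

Emit:
play_rows(
  targets="-0.0004 0 0 0 1; -0.0004 0 0 0 1; -0.0004 0 0 0 1",
)

```text
time_s: 22.5
position: [0.5295, 0.2591, 0.0835]
tool_rot: [[0.196, 0.981, 0.001], [0.981, -0.196, 0.001], [0.002, 0.0, -1.0]]
ft_force: [0.9, 8.4, 4.4]
grip_width: 0.0067
```

Emit:
play_rows(
  targets="-0.0003 0 0 0 1; -0.0003 0 0 0 1; -0.0003 0 0 0 1",
)

```text
time_s: 22.8
position: [0.5294, 0.259, 0.0835]
tool_rot: [[0.196, 0.981, 0.001], [0.981, -0.196, 0.002], [0.002, 0.0, -1.0]]
ft_force: [1.1, 8.4, 3.5]
grip_width: 0.0065
```

Run:
```python
from h import *
s=status.observe();print(s['position'].round(4),s['ft_force'].round(1),s['wrist_torque'].round(2))
d=grab('wrist');P,m=cloud(d,s);Q=(P-np.array(s['position']))@np.array(s['tool_rot'])
for v in range(150,196,4): print(v,Q[v,310:317].mean(0).round(4))
d['pixels']=np.clip(d['pixels'].astype(float)*2,0,255).astype(np.uint8);save(d,'w12.png')
d=grab('side');d['pixels']=np.clip(d['pixels'].astype(float)*2,0,255).astype(np.uint8);save(d,'s12.png',(230,80,330,180),7)
```

```text
[0.5294 0.259  0.0835] [1.1 8.4 3.5] [ 1.3  -0.21 -0.02]
150 [0.047  0.0003 0.0821]
154 [0.044  0.0003 0.0817]
158 [0.0409 0.0003 0.0818]
162 [0.0508 0.0004 0.0143]
166 [0.0508 0.0004 0.0037]
170 [ 0.0507  0.0004 -0.0052]
174 [ 0.0507  0.0004 -0.0136]
178 [ 0.0506  0.0004 -0.0208]
182 [ 0.0549  0.0006 -0.0439]
186 [ 0.0497  0.0004 -0.0302]
190 [ 0.048   0.0004 -0.0299]
194 [ 0.0463  0.0004 -0.03  ]
```

View pics/s12.png

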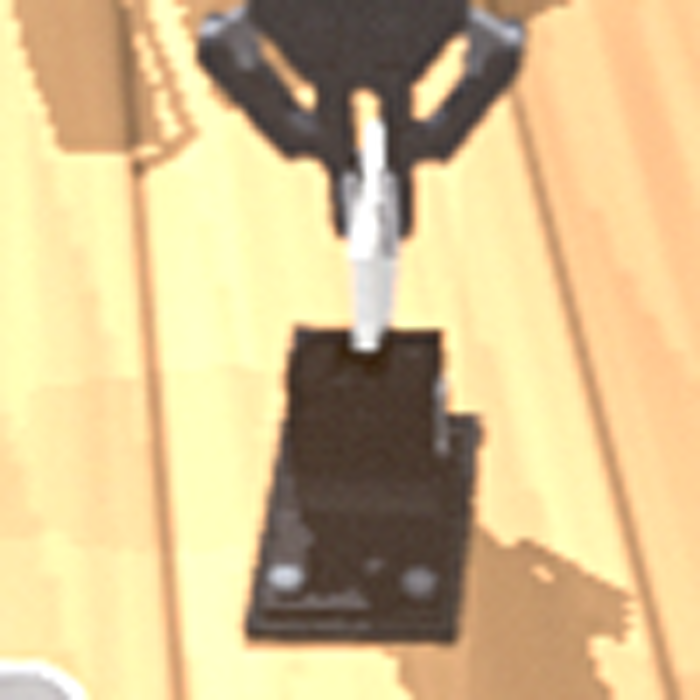

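View pics/w12.png

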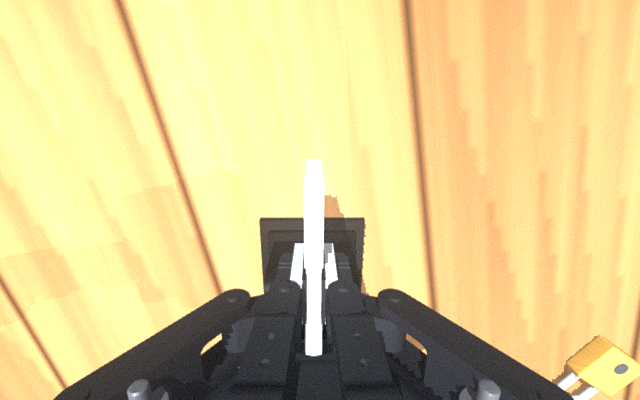

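Emit:
play_rows(
  targets="0 0 0.0003 0 1; 0 0 0.0003 0 1; 0 0 0.0005 0 1; 0 0 0.0005 0 1; 0 0 0.0005 0 1",
)

```text
time_s: 23.4
position: [0.5295, 0.259, 0.0833]
tool_rot: [[0.196, 0.981, 0.001], [0.981, -0.196, 0.002], [0.002, 0.001, -1.0]]
ft_force: [0.3, 8.3, 6.9]
grip_width: 0.0067
```

Emit:
play_rows(
  targets="0 0 0 0 1; 0 0 0 0 1; 0 0 0 0 1; 0 0 0 0 1; 0 0 0 0 1",
)

```text
time_s: 23.9
position: [0.5295, 0.259, 0.0833]
tool_rot: [[0.196, 0.981, 0.001], [0.981, -0.196, 0.002], [0.002, 0.001, -1.0]]
ft_force: [1.0, 7.6, 6.5]
grip_width: 0.0064
```

Emit:
play_rows(
  targets="-0.0003 0 0 0 1; -0.0003 0 0 0 1; -0.0003 0 0 0 1; -0.0003 0 0 0 1; -0.0003 0 0 0 1",
)

```text
time_s: 24.4
position: [0.5295, 0.2589, 0.0833]
tool_rot: [[0.196, 0.981, 0.001], [0.981, -0.196, 0.002], [0.002, 0.001, -1.0]]
ft_force: [0.2, 8.4, 6.6]
grip_width: 0.0064
```

Emit:
play_rows(
  targets="0 0 0 0 1; 0 0 0 0 1; 0 0 0 0 1; 0 0 0 0 1; 0 0 0 0 1",
)

```text
time_s: 24.9
position: [0.5295, 0.2589, 0.0833]
tool_rot: [[0.196, 0.981, 0.001], [0.981, -0.196, 0.002], [0.002, 0.001, -1.0]]
ft_force: [1.6, 9.9, 6.6]
grip_width: 0.0066
```

Emit:
play_rows(
  targets="0 0 0.0002 0 1; 0 0 0.0002 0 1; 0 0 0.0002 0 1; 0 0 0.0002 0 1; 0 0 0.0002 0 1",
)

```text
time_s: 25.4
position: [0.5295, 0.2589, 0.0832]
tool_rot: [[0.196, 0.981, 0.001], [0.981, -0.196, 0.002], [0.003, 0.001, -1.0]]
ft_force: [1.1, 9.7, 7.8]
grip_width: 0.0067
```

Emit:
play_rows(
  targets="0 0 0 0 1; 0 0 0 0 1; 0 0 0 0 1; 0 0 0 0 1; 0 0 0 0 1",
)

```text
time_s: 25.9
position: [0.5295, 0.2589, 0.0833]
tool_rot: [[0.196, 0.981, 0.002], [0.981, -0.196, 0.002], [0.003, 0.001, -1.0]]
ft_force: [0.5, 9.2, 6.8]
grip_width: 0.0064
```

Emit:
play_rows(
  targets="0.002 0 0 0 1; 0.006 0 -0.002 0 1; 0.008 0 -0.02 0 1; 0.008 0 -0.05 0 1; 0.008 0 -0.09 0 1",
)

```text
time_s: 26.4
position: [0.5294, 0.2649, 0.1711]
tool_rot: [[0.196, 0.981, -0.007], [0.981, -0.196, -0.003], [-0.004, -0.006, -1.0]]
ft_force: [0.8, 0.5, -1.8]
grip_width: 0.0066
```

Run:
```python
from h import *
plan((.633,-.2603,.19),90.06)
```

```text
t 26.4 pos [0.5294 0.2649 0.1711] yaw 78.69 shift [-0.4947  0.2045 -0.0182] turn -0.1984 F [ 0.8  0.5 -1.8] w 0.0066 q [15. 29. 73. -0. 79. 26.]
```

Emit:
play_rows(
  targets="-0.04 0.017 -0.018 -0.03 1; -0.08 0.034 -0.018 -0.06 1; -0.12 0.05 -0.018 -0.1 1; -0.165 0.068 -0.018 -0.15 1; -0.21 0.087 -0.018 -0.198 1",
)

```text
time_s: 26.9
position: [0.5742, 0.0407, 0.1896]
tool_rot: [[-0.003, 1.0, -0.003], [1.0, 0.003, -0.0], [-0.0, -0.003, -1.0]]
ft_force: [0.9, 0.2, -1.5]
grip_width: 0.0064
```

Run:
```python
from h import *
plan((.633,-.2603,.19),90.06)
```

```text
t 26.9 pos [0.5742 0.0407 0.1896] yaw 90.18 shift [-0.3012  0.0579 -0.0005] turn 0.002 F [ 0.9  0.2 -1.5] w 0.0064 q [-8. 26. 74. -0. 80. -8.]
```

Emit:
play_rows(
  targets="-0.045 0.009 0 0.002 1; -0.09 0.017 0 0.002 1; -0.135 0.026 0 0.002 1; -0.18 0.035 0 0.002 1; -0.225 0.044 0 0.002 1",
)

```text
time_s: 27.4
position: [0.6184, -0.1843, 0.1893]
tool_rot: [[0.002, 1.0, -0.003], [1.0, -0.002, 0.001], [0.001, -0.003, -1.0]]
ft_force: [1.2, -0.0, -1.7]
grip_width: 0.0068
```

Emit:
play_rows(
  targets="-0.04 0.008 0 0 1; -0.07 0.014 0 0 1; -0.07 0.014 0 0 1; -0.07 0.014 0 0 1; -0.07 0.014 0 0 1",
)

```text
time_s: 27.9
position: [0.6328, -0.2511, 0.19]
tool_rot: [[0.0, 1.0, -0.002], [1.0, -0.0, 0.001], [0.001, -0.002, -1.0]]
ft_force: [0.6, -0.2, -2.0]
grip_width: 0.0063
```

Run:
```python
from h import *
d=grab('wrist')
plan((.6332,-.2603,.0539),90.06)
save(d,'w13.png')
```

```text
t 27.95 pos [ 0.6329 -0.251   0.1904] yaw 90.01 shift [-0.0094  0.0004  0.1365] turn -0.0008 F [-0.6  0.6 -1.3] w 0.0064 q [-32.  37.  54.  -0.  89. -32.]
```

View pics/w13.png

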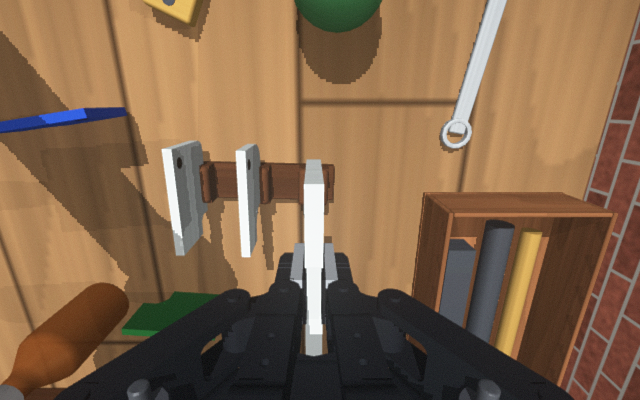

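Emit:
play_rows(
  targets="-0.009 0 0.03 0 1; -0.009 0 0.07 0 1; -0.009 0 0.1 0 1; -0.009 0 0.105 0 1; -0.009 0 0.105 0 1",
)

```text
time_s: 28.45
position: [0.6332, -0.2605, 0.0858]
tool_rot: [[0.0, 1.0, -0.001], [1.0, -0.0, 0.0], [0.0, -0.001, -1.0]]
ft_force: [-0.4, -0.1, -1.1]
grip_width: 0.0064
```

Emit:
play_rows(
  targets="0 0 0 0 1; 0 0 0 0 1",
)

```text
time_s: 28.65
position: [0.6339, -0.2615, 0.0878]
tool_rot: [[0.001, 1.0, 0.003], [1.0, -0.001, -0.002], [-0.002, 0.003, -1.0]]
ft_force: [-1.2, 0.3, -2.1]
grip_width: 0.0068
```

Run:
```python
from h import *
plan((.6332,-.2603,.0539),90.06)
d=grab('wrist')
save(d,'w14.png',(220,120,420,260),4)
```

```text
t 28.65 pos [ 0.6339 -0.2615  0.0878] yaw 89.96 shift [ 0.0013 -0.0008  0.0339] turn -0.0017 F [-1.2  0.3 -2.1] w 0.0068 q [-32.  42.  62.  -0.  76. -32.]
```

View pics/w14.png

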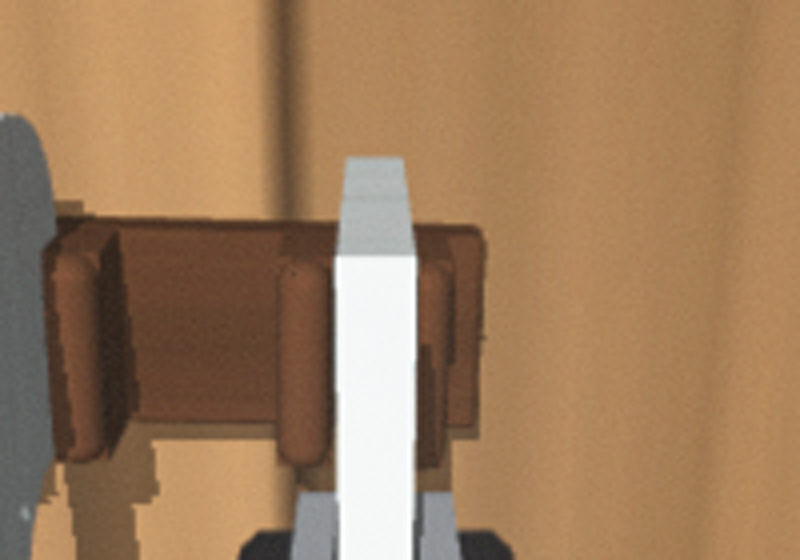

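Emit:
play_rows(
  targets="0.001 -0.001 0.005 0 1; 0.001 -0.001 0.012 0 1; 0.001 -0.001 0.018 0 1; 0.001 -0.001 0.018 0 1; 0.001 -0.001 0.018 0 1",
)

```text
time_s: 29.2
position: [0.6321, -0.2603, 0.0673]
tool_rot: [[0.001, 1.0, -0.0], [1.0, -0.001, 0.0], [0.0, -0.0, -1.0]]
ft_force: [-0.2, 0.6, -1.5]
grip_width: 0.0064
```

```bash
python3 -c "
from h import *
plan((.6332,-.2603,.0539),90.06)"
```

```text
t 29.2 pos [ 0.6321 -0.2603  0.0673] yaw 89.94 shift [-0.      0.0011  0.0134] turn -0.0021 F [-0.2  0.6 -1.5] w 0.0064 q [-32.  43.  63.  -0.  74. -32.]
```

Bottom edge is now about 9 mm inside the lips with no force. Continue down, restoring x.

Emit:
play_rows(
  targets="0 0.001 0.004 0 1; 0 0.001 0.008 0 1; 0 0.001 0.011 0 1; 0 0.001 0.012 0 1; 0 0.001 0.012 0 1",
)

```text
time_s: 29.7
position: [0.6331, -0.2602, 0.0554]
tool_rot: [[0.001, 1.0, -0.0], [1.0, -0.001, 0.0], [0.0, -0.0, -1.0]]
ft_force: [-0.3, 0.3, -1.1]
grip_width: 0.0067
```

Emit:
play_rows(
  targets="0 0 0.0007 0 1; 0 0 0.001 0 1; 0 0 0.001 0 1",
)

```text
time_s: 30.0
position: [0.6332, -0.2603, 0.0547]
tool_rot: [[0.001, 1.0, 0.0], [1.0, -0.001, -0.0], [-0.0, 0.0, -1.0]]
ft_force: [-0.1, -0.1, -1.8]
grip_width: 0.0066
```

Emit:
play_rows(
  targets="0 0 0.0005 0 1; 0 0 0.001 0 1; 0 0 0.001 0 1",
)

```text
time_s: 30.3
position: [0.6332, -0.2603, 0.0539]
tool_rot: [[0.001, 1.0, 0.0], [1.0, -0.001, -0.0], [-0.0, 0.0, -1.0]]
ft_force: [-2.0, 0.4, 0.9]
grip_width: 0.0065
```

Emit:
play_rows(
  targets="0 0 0.0005 0 1; 0 0 0.0005 0 1; 0 0 0.0005 0 1",
)

```text
time_s: 30.6
position: [0.6333, -0.2603, 0.0539]
tool_rot: [[0.001, 1.0, 0.001], [1.0, -0.001, -0.0], [-0.0, 0.001, -1.0]]
ft_force: [-3.3, 1.6, 5.5]
grip_width: 0.0068
```

Emit:
play_rows(
  targets="0 0 0 0 1; 0 0 0 0 0.9; 0 0 0 0 0.85; 0 0 0 0 0.8; 0 0 0 0 0.75",
  force=20,
)

```text
time_s: 31.1
position: [0.6332, -0.2603, 0.053]
tool_rot: [[0.001, 1.0, 0.0], [1.0, -0.001, 0.0], [0.0, 0.0, -1.0]]
ft_force: [-0.4, 1.0, -0.9]
grip_width: 0.0214
```

Emit:
play_rows(
  targets="0 0 0 0 0.65; 0 0 0 0 0.55; 0 0 0 0 0.5; 0 0 0 0 0.5; 0 0 0 0 0.5",
)

```text
time_s: 31.6
position: [0.6332, -0.2603, 0.0531]
tool_rot: [[0.001, 1.0, 0.0], [1.0, -0.001, -0.0], [-0.0, 0.0, -1.0]]
ft_force: [0.9, 0.1, 0.6]
grip_width: 0.0426
```

```bash
python3 -c "
from h import *
plan((.6332,-.2603,.18),90.06)
d=grab('wrist');save(d,'w15.png')"
```

```text
t 31.6 pos [ 0.6332 -0.2603  0.0531] yaw 89.94 shift [-0.      0.     -0.1269] turn -0.002 F [0.9 0.1 0.6] w 0.0426 q [-32.  44.  64.   0.  72. -32.]
```

View pics/w15.png

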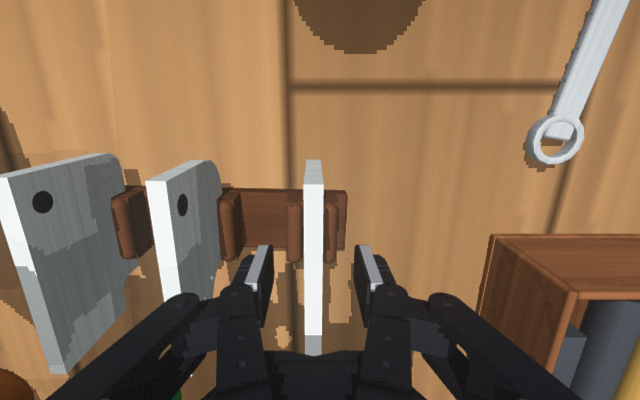

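Leaf stands alone at (313,250), clear of both pads. Retreat straight up.

Emit:
play_rows(
  targets="0 0 -0.02 0 0.5; 0 0 -0.05 0 0.5; 0 0 -0.09 0 0.5; 0 0 -0.12 0 0.5; 0 0 -0.12 0 0.5",
)

```text
time_s: 32.15
position: [0.6345, -0.2611, 0.1784]
tool_rot: [[0.001, 1.0, 0.008], [1.0, -0.001, -0.005], [-0.005, 0.008, -1.0]]
ft_force: [1.0, 1.3, 0.4]
grip_width: 0.0425
```

Emit:
play_rows(
  targets="0 0 0 0 0.5; 0 0 0 0 0.5; 0 0 0 0 0.5",
)

```text
time_s: 32.45
position: [0.6328, -0.2601, 0.1716]
tool_rot: [[0.001, 1.0, -0.002], [1.0, -0.001, 0.001], [0.001, -0.002, -1.0]]
ft_force: [1.0, 0.3, -0.3]
grip_width: 0.0428
```

Run:
```python
from h import *
s=status.observe();plan((.6332,-.2603,.18),90.06)
d=grab('wrist');save(d,'w16.png');P,m=cloud(d,s)
g=d['pixels'].astype(int).min(-1);m=(g>200);m[:,:300]=0;m[:,335:]=0;m[:120]=0;m[275:]=0
q=P[m&(abs(P[...,2]-.084)<.004)];print(np.percentile(q,[1,50,99],axis=0).round(4))
d=grab('side');save(d,'s16.png')
```

```text
t 32.45 pos [ 0.6328 -0.2601  0.1716] yaw 89.94 shift [-0.0002  0.0004 -0.0084] turn -0.0021 F [ 1.   0.3 -0.3] w 0.0428 q [-32.  38.  55.  -0.  87. -32.]
[[ 0.6301 -0.3088  0.0822]
 [ 0.634  -0.2552  0.0837]
 [ 0.6374 -0.2102  0.0851]]
```

View pics/w16.png

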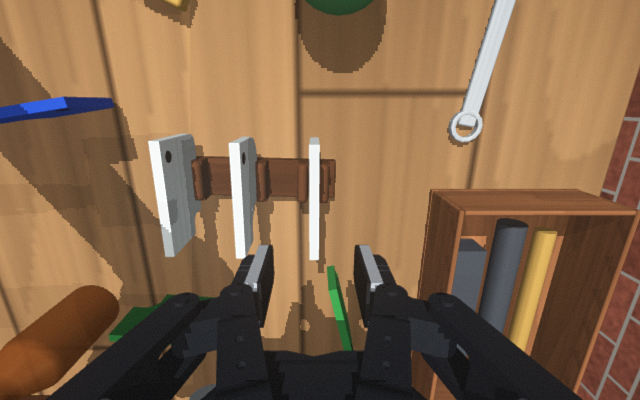

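View pics/s16.png

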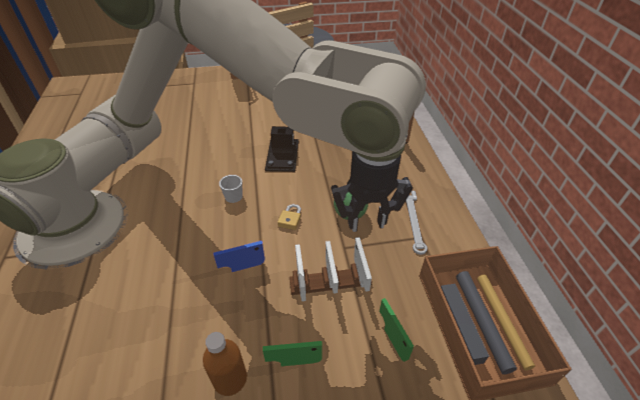

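```bash
python3 -c "
from rig import env
print(env.close_job())"
```

```text
the job is handed in; nothing more can be done
None
```

The medium leaf was seated in the fillet, then over the shoulder, and is back in its own slot. I handed the job in at about 32.5 s of the 72 s allowed, and no verdict was reported.

- **Choosing the leaf:** I took the leaf in the far slot. Its notch measured 26.4 mm high (70 − 43.6 mm of end face). The middle leaf's notch measured about 36 mm, so that one is the large leaf. I judged the near leaf to be the small one from the side picture only.
- **Nose in the fillet:** Held about 2 s with the wrist sensor reading about 8 N towards the side and 7–10 N down. The leaf stood upright in the wrist view.
- **Notch over the shoulder:** Held about 2.5 s with about 8–10 N on the side and 7–9 N down.
- **Last checks:** The leaf's top edge spans y −0.309 to −0.210 and x about 0.634 m, within about 1 mm of the start. It stands free and upright, the gripper is about 0.12 m above it, and the other leaves and shelf items look unmoved.

**Disagreements:**
- The wrist camera put the table about 1.7 mm too high, and differed from the top camera by 2–3 mm in x and y, so I found the final seats by touch.
- The travel between the two seats was 1.7 mm shorter than the drawing gives. Most of that would fit the rubber pad giving under the load.
- The force on each face separately was inferred from the wrist sensor, not measured directly.

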